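Hang and lock the guard leaf of a spin-test stand

TASK

Get the spin-test stand ready to run: clear every loose bearing off the stand's sill into the blue tray, then take the yellow guard leaf from its rack and hang it closed on the stand, both knuckles fully down on their two hinge pins and its tab over the latch post, and finally push the red-headed lock pin fully home through the tab into the latch post. Keep the leaf upright while you carry it and leave the other things on the bench where they are.

Things in the scene. Friction and masses are not known exactly. Their poses are not given: they have to be found in the camera images.
- bearing_a_mid (a point): ball bearing, a flat steel ring lying flat, outer diameter 32, 9 high; the point is its centre (half-way up). Absent in some starts.
- bearing_b_mid (a point): small ball bearing, a flat steel ring lying flat, outer diameter 26, 8 high; the point is its centre (half-way up). Absent in some starts.
- bearing_c_mid (a point): ball bearing, a flat steel ring lying flat, outer diameter 32, 9 high; the point is its centre (half-way up). Absent in some starts.
- bearing_d_mid (a point): small ball bearing, a flat steel ring lying flat, outer diameter 26, 8 high; the point is its centre (half-way up). Absent in some starts.
- tray: blue open tray, 120 (x) x 180 (y), 30 high, walls and floor 4 thick, fixed; origin at the centre of its underside, z up.
- sill (a point): grey fixed spin-test stand, plate 10 thick. This point: on the plate's top where the middle of the hung leaf comes; x to the back of the stand, y along the hung leaf towards the hinge post, z up. The plate reaches 55 in front, 165 behind, 150 to either side. Clear guard walls, 60 high, surround the part behind x = +33; a stator is fixed inside.
- pintle_low (a point): foot of the lower hinge pin (pintle), on the top face of its bracket: pin of diameter 8, 16 high with a tapered tip, pointing up; 18 above the plate, 115 towards +y of point sill. Bracket 9 thick, 20 wide, reaching 9 past the pin's axis towards the leaf. Axes as point sill.
- pintle_top (a point): foot of the upper hinge pin, same shape and size, straight above the lower one by 58; its 9 thick bracket is 49 above the lower bracket, so the leaf's lower knuckle must come in sideways from the front between the two, not straight down from high above.
- latch_hole (a point): mouth (centre, top face) of the vertical blind hole, diameter 12, 45 deep, in the latch post (30 x 30, top 73 above the plate) at 120 towards -y of point sill. A stop plate on the post's back side, face 14.5 behind the hole's axis, rises 9 above the top. Axes as point sill.
- rack: black fixed rack, base 80 x 170 x 10, in which the leaf stands upright at the start, in two slotted clips (slot 12.5 wide along y, 40 deep, clip tops 50 above the table); origin at the centre of its underside. Lift the leaf straight up at least 45 to free it.
- motor: stator fixed on the stand behind the leaf's place: diameter 110, core top 48 above the plate, thin lead wires above that; origin at its centre on the plate, 98 behind point sill, its front 43 behind point sill.
- leaf_handle (a point): loose guard leaf, about 0.3 kg: yellow-framed clear panel 10 thick (x), 193 wide (y), 90 high, black handle block on top, 14 thick (x) x 56 (y) x 34 high; this point is the handle's centre, 106 above the leaf's bottom edge, over the centre of mass. y along the leaf towards its knuckles, z up, x to the back when hung. Hung, its bottom edge is 4 above the plate.
- knuckle_low (a point): centre of the bottom face of the leaf's lower knuckle: upright steel tube, bore 11, outside 20, 12 high, open at both ends; 115 towards +y and 92 below point leaf_handle. Axes as leaf_handle.
- knuckle_top (a point): centre of the bottom face of the leaf's upper knuckle, same size, 58 above the lower one. Hung, each knuckle's bottom face stands on its pintle bracket.
- tab_hole (a point): centre of the lower face of the hole (diameter 13, straight through) in the steel latch tab (8 thick, 24 x 46) at the leaf's other end, 120 towards -y and 36 below leaf_handle; 25 beside the panel's edge, which rises 12 above the tab. With the leaf hung and closed it lies about 1 above the latch post's hole and rests on the post. A hung leaf swings freely about the pintles.
- pin_grip (a point): loose lock pin: red round head of diameter 16, 40 high, over a steel shank of diameter 8, 40 long with a tapered tip; this point is on the axis in the head, 24 above the head's underside (64 above the tip), z along the pin, up. It starts standing in the hole of an aluminium block (44 x 44 x 52, hole diameter 12), head on the block's top.
- pin_shoulder (a point): centre of the underside of the pin's head, where the shank begins.
- multimeter_mid (a point): bystander: multimeter, 144x73x43, its centre
- flux_mid (a point): bystander: squeeze bottle, diameter 44, 137 tall, its centre
- core_mid (a point): bystander: bare stator core, diameter 106, 47 tall, its centre

How it is judged (in metres and radians):
On the way, in this order (a step that is already met when the one before it is completed fails the run):
1. every bearing that is present lies in the tray (x of bearing_a_mid in the frame of tray between -0.057 and 0.057 m and y of bearing_a_mid in the frame of tray between -0.087 and 0.087 m and z of each of bearing_a_mid, bearing_b_mid, bearing_c_mid, bearing_d_mid in the frame of tray below 0.027 m and x of bearing_b_mid in the frame of tray between -0.057 and 0.057 m and y of bearing_b_mid in the frame of tray between -0.087 and 0.087 m and x of bearing_c_mid in the frame of tray between -0.057 and 0.057 m and y of bearing_c_mid in the frame of tray between -0.087 and 0.087 m and x of bearing_d_mid in the frame of tray between -0.057 and 0.057 m and y of bearing_d_mid in the frame of tray between -0.087 and 0.087 m), for 0.2 s.
2. the leaf hangs on both pintles, closed (horizontal distance between knuckle_low and pintle_low below 0.004 m and z of knuckle_low in the frame of pintle_low between -0.004 and 0.004 m and horizontal distance between knuckle_top and pintle_top below 0.004 m and z of knuckle_top in the frame of pintle_top between -0.004 and 0.004 m and horizontal distance between tab_hole and latch_hole below 0.006 m), for 0.2 s.
3. the lock pin is home through tab and post (horizontal distance between pin_shoulder and latch_hole below 0.006 m and z of pin_shoulder in the frame of latch_hole below 0.013 m and angle between the z axis of pin_shoulder and the z axis of latch_hole, either way round below 0.15 rad), for 0.2 s.
At the end, for the whole second after the job is handed in: Bearings in the tray; each knuckle within 4 mm of its pintle's axis and bracket top, tab hole within 6 mm of the latch hole; pin axis within 6 mm of the latch hole, underside of its head less than 13 mm above the post (the tab is 8 thick); all at rest (all of step 1 and all of step 2 and all of step 3 and linear speed of each of leaf, pin, bearing_a, bearing_b, bearing_c, bearing_d below 0.02 m/s); the robot touches nothing.
It fails at once if the leaf is tipped over (more than 0.6 rad) (angle between leaf_handle's own z axis and vertical above 0.6 rad).
It fails at once if multimeter, bottle or core pushed more than 3 cm (distance of any of multimeter_mid, flux_mid, core_mid from where it was at the start of the episode above 0.03 m).
Of bearing_a, bearing_b, bearing_c, bearing_d only 2 to 4 are there at a start; the rules pass over those that are not, and their reading is None.
At some moment in a run one of bearing_a, bearing_b, bearing_c, bearing_d may be knocked a few centimetres aside while the robot is not near it.
It also fails if it takes over 210 s, if anything falls off the work surface, if the arm or the gripper's body presses on something with over 40 N, if the wrist force passes 120 N, or if a joint passes its speed limit or range.

ROBOT

A 7-joint arm with a two-finger parallel gripper is mounted at the origin on a cart in front of the work surface, level with it; the furniture and walls round the work are solid. World frame = base frame: x ahead of the robot, y to its left, z up, the work surface at z = 0. Lengths are in m, angles in degrees, forces in N, time in s.
With the tool pointing down it reaches from about 0.4 to 0.85 m from the base axis. Payload 10.4 kg.
Tool frame: the origin (TCP) lies at the centre of the arm's flange, where the gripper is bolted on; the fingertips stand 182 mm ahead of it and the grasp point (between the pads) lies 164 mm ahead of it; z points along the fingers, y is the direction in which the jaws open and shut (so a half turn about z gives the same grasp; the last joint's range is limited). The gripper opens to 87 mm and grips with 3 to 60 N. Pads are 19 mm wide; open, the fingers measure 117 mm over their backs; the gripper's body (75 mm by 190 mm) begins 51 mm behind the grasp point.
Start: joints at [-68.274, 19.034, -3.707, 83.658, 1.238, 77.344, -5.071], TCP at [0.244, 0.575, 0.405] pointing down, gripper open.
Joint ranges: [-148.97, 148.97], [-28.65, 121.19], [-84.17, 76.75], [9.2, 138.47], [-72.65, 252.65], [3.7, 117.97], [-149.18, 149.18]. Speed limits (degrees/s): [127.2, 127.2, 159.86, 159.86, 180, 180, 180].

INTERFACE

Orientations are given as a 3x3 rotation matrix whose columns are the frame's x, y, z axes.
In Python, from workcell import read_state, read_camera, close_job gives the robot as it stands.
- The arm moves only by the tool servo_tool, never from a script. Its argument "plan" is a list of rows, each an object with "gripper": the opening, from -1 (shut) to 1 (fully open), so that 0 is half open; "dp": the shift along the tool's x, y, z in mm, a list of three; "spin": the turn about the tool's z in rad. A call has 1 to 8 rows; each row is the pose to reach, as a shift and turn from the pose commanded when the call began, along the tool's axes at that moment; what a row does not reach only later rows make up. A row lasts 1/12 s, in which the tool goes at most 41.7 mm and 7.16 degrees, less where a joint would pass 70% of its speed; a pose out of reach is approached as far as the arm can. A call with a gripper value outside its range is refused whole. The fingers move at their own pace and stop on an object; "squeeze" is the grip in N (left out, the last holds). Time passes only in rows, so rows that repeat a pose let the fingers close. It gives the time, the measured TCP pose, the force and the opening at its end, in the units of the state.
- read_state(): the state, without advancing time (a new reading comes with each control period).
- read_camera(name): name is "scene" or "top" or "wrist"; returns a dict with "image" (400x640x3 uint8, red, green, blue), "range_z" (400x640 float32, m along the optical axis (not along the pixel's ray), 0 where there is no reading), "fx", "fy", "cx", "cy" (pixels), "world_to_cam" (4x4, takes a point from world to camera coordinates). Camera axes: x right, y down, z forward; pixel columns grow to the right and rows downward; lengths in m; the calibration is good to about 2 mm. A picture is of the moment at which its call begins.
- close_job(): hands the job in, once; it reports no verdict.
The state is a dict: "time_s": time; "joint_positions": joint angles; "dq": joint speeds; "joint_torque": joint torques, N m; "tcp_pos": TCP position; "tcp_rot": TCP orientation; "force": force on the tool from outside, world axes, zero at the start; "torque": the same for the moment, N m; "gripper_width": opening from 0.0 (shut) to 1.0 (fully open).
Only numpy, scipy, OpenCV 4.12 (cv2) and the standard library are available. Lean on these libraries where they do the work, as an engineer would, in place of code of your own. Each camera call takes 0.05 s, during which the arm holds its last target. There are 200 camera calls.

## Working session

There is one attempt and no reset: what is moved stays moved. The work goes in short steps, Python scripts to look and compute and a tool call to move; the robot and the scene stay as the last step left them, time stands still between calls to the robot, and variables do not carry over. Pictures are saved under pics/ and viewed, about 12 in all and at most 16, crops included, and the job is handed in when it is done.

Besides the shell and the picture viewer there is one more tool, called as name(argument=value, ...), one argument or row to a line, values as JSON. servo_tool: Moves the arm, as the interface text tells. Its arguments: {"type":"object","properties":{"plan":{"type":"array","items":{"type":"object","properties":{"gripper":{"type":"number"},"dp":{"type":"array","items":{"type":"number"}},"spin":{"type":"number"}}}},"squeeze":{"type":"number"}},"required":["plan"]}

```bash
mkdir -p pics; ls; cat > h.py <<'E'
import numpy as np, cv2
from workcell import read_state, read_camera, close_job
def cam(n):
    c=read_camera(n); c['T']=np.linalg.inv(c['world_to_cam']); return c
def save(c,name,crop=None,s=1):
    im=c['image'][:,:,::-1]
    if crop: u0,v0,u1,v1=crop; im=im[v0:v1,u0:u1]
    cv2.imwrite('pics/'+name,cv2.resize(im,None,fx=s,fy=s,interpolation=cv2.INTER_CUBIC))
def ray(c,u,v,z):
    d=c['T'][:3,:3]@np.array([(u-c['cx'])/c['fx'],(v-c['cy'])/c['fy'],1]); o=c['T'][:3,3]
    return o+d*(z-o[2])/d[2]
def cloud(c):
    v,u=np.mgrid[0:400,0:640]; z=c['range_z']
    P=np.stack([(u-c['cx'])/c['fx']*z,(v-c['cy'])/c['fy']*z,z],-1)@c['T'][:3,:3].T+c['T'][:3,3]
    P[z==0]=np.nan; return P
def proj(c,p):
    q=c['world_to_cam']@np.append(p,1); return q[0]/q[2]*c['fx']+c['cx'],q[1]/q[2]*c['fy']+c['cy']
def st():
    s=read_state(); print('t',round(s['time_s'],2),'tcp',np.round(s['tcp_pos'],4),'R',np.round(s['tcp_rot'],3).tolist(),'F',np.round(s['force'],1),'w',round(s['gripper_width'],3)); return s
E
python3 - <<'E'
from h import *
s=st()
for n in('scene','top'):
    c=cam(n); save(c,n+'0.png'); print(n,c['fx'],c['cx'],c['cy'],np.round(c['T'],3).tolist())
    np.savez(n+'0.npz',**{k:v for k,v in c.items()})
E
```

```text
pics
t 0.0 tcp [0.2444 0.5751 0.404 ] R [[-0.92, 0.391, -0.0], [0.391, 0.92, -0.001], [-0.0, -0.001, -1.0]] F [ 0.7  0.5 -0.4] w 1.0
scene 502.49824178052774 318.4640674250353 197.65331135745174 [[0.685, -0.393, 0.613, -0.551], [-0.729, -0.381, 0.569, -1.091], [0.01, -0.837, -0.547, 1.103], [0.0, 0.0, 0.0, 1.0]]
top 399.21281268012103 317.4905882788235 199.5679661212839 [[0.021, -0.992, 0.126, 0.401], [-1.0, -0.021, 0.001, -0.079], [0.001, -0.126, -0.992, 1.275], [0.0, 0.0, 0.0, 1.0]]
```

View pics/scene0.png

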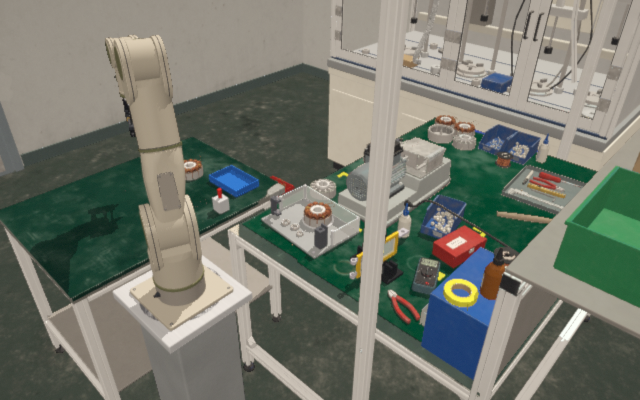

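View pics/top0.png

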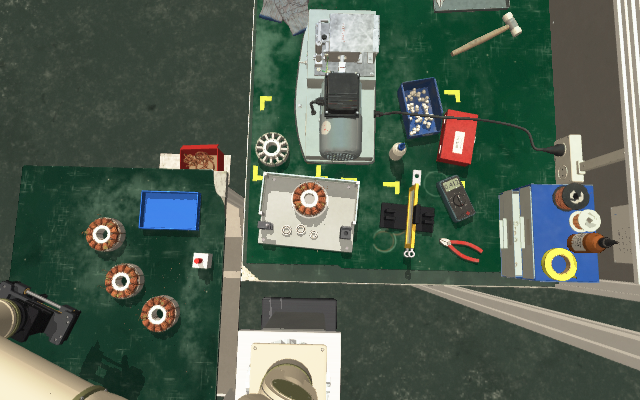

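```bash
python3 - <<'E'
from h import *
c=dict(np.load('top0.npz'))
save(c,'a.png',(245,160,445,265),4)
P=cloud(c)
for n,(u,v) in dict(post_r=(346,232),post_l=(263,225),b1=(286,231),b2=(301,229),b3=(313,235),plate=(300,243),handle=(411,215),rack=(390,212),ringlow=(408,254),sq=(417,176),block=(203,266),pinhead=(197,261),trayc=(170,210),table=(230,215)).items():
    print(n,np.round(P[v,u],4))
im=cv2.cvtColor(c['image'],cv2.COLOR_RGB2HSV)
m=((im[...,0]>100)&(im[...,0]<120)&(im[...,1]>120)).astype(np.uint8); m[:,:130]=0;m[:,215:]=0
p=P[m>0]; print('tray',np.nanpercentile(p,[0.5,50,99.5],axis=0))
q=p[p[:,2]>0.02]; 
r=cv2.minAreaRect(((p[~np.isnan(p[:,0])])[:,:2]*1000).astype(np.float32)); print(r)
E
```

```text
post_r [ 0.4583 -0.167   0.0469]
post_l [0.472  0.0832 0.0857]
b1 [0.459  0.0199 0.0122]
b2 [ 0.4666 -0.027   0.0069]
b3 [ 0.4483 -0.0656  0.0111]
plate [ 0.4223 -0.0252  0.0106]
handle [ 0.5135 -0.3632  0.0627]
rack [ 0.5232 -0.3027  0.0434]
ringlow [ 0.3957 -0.3459  0.0951]
sq [ 0.6465 -0.3981  0.0009]
block [0.3461 0.2651 0.0488]
pinhead [0.3622 0.2709 0.0938]
trayc [0.5185 0.3939 0.0023]
table [ 0.5516  0.3205 -0.5392]
tray [[ 0.45657923  0.29867367 -0.00281972]
 [ 0.51772344  0.39366623  0.00553393]
 [ 0.57739238  0.47828813  0.03470166]]
((519.468994140625, 395.6811218261719), (195.54078674316406, 126.68045806884766), 89.75344848632812)
```

View pics/a.png

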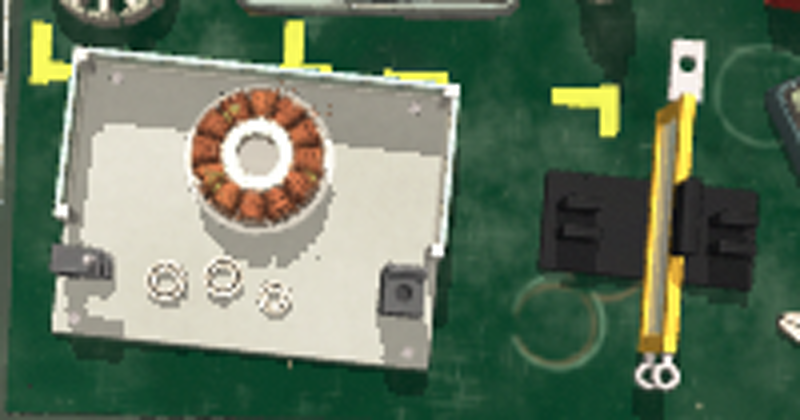

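```bash
cat >> h.py <<'E'
def go(x,y,z,yaw=None):
    """print the dp (mm), spin (rad) from the measured pose to TCP x,y,z with tool y at world yaw (deg, mod 180 nearest not applied)"""
    s=read_state(); R=np.array(s['tcp_rot']); d=R.T@(np.array([x,y,z])-s['tcp_pos'])*1000
    cur=np.degrees(np.arctan2(R[1,1],R[0,1])); sp=0 if yaw is None else -np.radians((yaw-cur+180)%360-180)
    print('from',np.round(s['tcp_pos'],4),'yaw',round(cur,2),'dp',np.round(d,1),'spin',round(sp,3),'dist',round(np.linalg.norm(d)))
E
python3 - <<'E'
from h import *
c=dict(np.load('top0.npz'))
f=lambda u,v:(245+u/4-.4,160+v/4-.4)
L=ray(c,*f(403,292),.083); H=ray(c,*f(90,260),.102); print('latch',L,'hinge',H,np.linalg.norm((L-H)[:2]),np.degrees(np.arctan2(*(H-L)[:2])))
for b in((166,283),(224,278),(274,298)): print('b',ray(c,*f(*b),.017))
print('tabhole',ray(c,*f(688,64),.1),'kn',ray(c,*f(665,374),.09),ray(c,*f(645,374),.03))
go(0.44,-0.03,.42,0)
E
```

```text
latch [ 0.45479992 -0.16247387  0.083     ] hinge [0.47244016 0.06894782 0.102     ] 0.23209302820499325 4.358969518513481
b [0.46083696 0.01928258 0.017     ]
b [ 0.46574111 -0.02619449  0.017     ]
b [ 0.45090661 -0.06586616  0.017     ]
tabhole [ 0.62859979 -0.37212434  0.1       ] kn [ 0.39846243 -0.35542522  0.09      ] [ 0.39800611 -0.35396424  0.03      ]
from [0.2444 0.5751 0.4041] yaw 66.98 dp [-416.7 -480.4  -15.3] spin 1.169 dist 636
```

servo_tool(
  plan=[
    {"gripper": 1,"dp": [-35,-40,-1],"spin": 0.1},
    {"gripper": 1,"dp": [-60,-70,-2],"spin": 0.2},
    {"gripper": 1,"dp": [-85,-100,-3],"spin": 0.3},
    {"gripper": 1,"dp": [-110,-130,-4],"spin": 0.4},
    {"gripper": 1,"dp": [-135,-160,-5],"spin": 0.5},
    {"gripper": 1,"dp": [-160,-190,-6],"spin": 0.6},
    {"gripper": 1,"dp": [-185,-215,-7],"spin": 0.7},
    {"gripper": 1,"dp": [-210,-240,-8],"spin": 0.8},
  ],
)

```text
time_s: 0.77
tcp_pos: [0.344, 0.2701, 0.4127]
tcp_rot: [[-0.356, 0.935, -0.0], [0.935, 0.356, 0.0], [0.0, -0.0, -1.0]]
force: [1.2, 0.3, -0.5]
gripper_width: 0.999
```

```bash
python3 -c "
from h import *
go(0.42,-0.03,.42,-4.4); go(.47,-.03,.45,-4.4)"
```

```text
from [0.344  0.2701 0.4127] yaw 20.84 dp [-307.5  -35.7   -7.5] spin 0.441 dist 310
from [0.344  0.2701 0.4127] yaw 20.84 dp [-325.3   11.   -37.5] spin 0.441 dist 328
```

servo_tool(
  plan=[
    {"gripper": 1,"dp": [-40,-5,-1],"spin": 0.06},
    {"gripper": 1,"dp": [-80,-9,-2],"spin": 0.12},
    {"gripper": 1,"dp": [-120,-14,-3],"spin": 0.18},
    {"gripper": 1,"dp": [-160,-18,-4],"spin": 0.24},
    {"gripper": 1,"dp": [-200,-23,-5],"spin": 0.3},
    {"gripper": 1,"dp": [-240,-28,-6],"spin": 0.36},
    {"gripper": 1,"dp": [-280,-32,-7],"spin": 0.42},
    {"gripper": 1,"dp": [-307,-36,-7],"spin": 0.44},
  ],
)

```text
time_s: 1.43
tcp_pos: [0.4211, -0.0309, 0.42]
tcp_rot: [[0.077, 0.997, 0.001], [0.997, -0.077, 0.0], [0.0, 0.001, -1.0]]
force: [0.3, 0.0, -0.6]
gripper_width: 1.0
```

```bash
python3 - <<'E'
from h import *
st()
c=cam('wrist'); save(c,'w1.png'); np.savez('w1.npz',**c); print(c['fx'],np.round(c['T'],3).tolist())
E
```

```text
t 1.43 tcp [ 0.4211 -0.0309  0.42  ] R [[0.077, 0.997, 0.001], [0.997, -0.077, 0.0], [0.0, 0.001, -1.0]] F [ 0.3  0.  -0.6] w 1.0
330.16427169689473 [[0.997, -0.075, -0.019, 0.426], [-0.077, -0.964, -0.255, 0.038], [0.0, 0.255, -0.967, 0.4], [0.0, 0.0, 0.0, 1.0]]
```

View pics/w1.png

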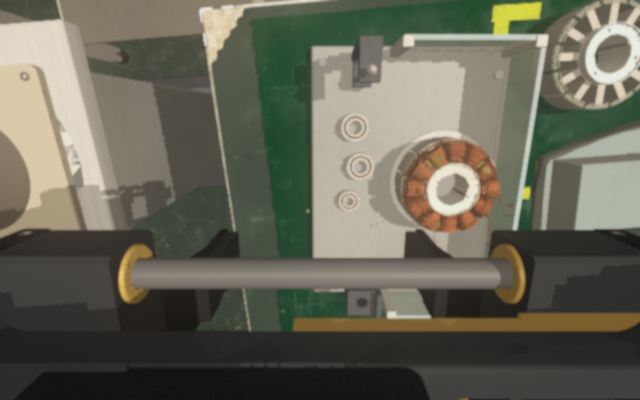

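```bash
python3 - <<'E'
from h import *
c=dict(np.load('w1.npz'))
g=cv2.cvtColor(c['image'],cv2.COLOR_RGB2GRAY)
for b in((354,127),(360,167),(348,201)): print('b',np.round(ray(c,*b,.019),4))
print('latch',ray(c,361,302,.083))
save(c,'w1a.png',(300,20,520,220),4)
c=dict(np.load('top0.npz'))
g=c['image'].mean(2)
E
```

```text
b [0.4615 0.019  0.019 ]
b [ 0.4661 -0.027   0.019 ]
b [ 0.4499 -0.0668  0.019 ]
latch [ 0.45346129 -0.16326021  0.083     ]
```

View pics/w1a.png

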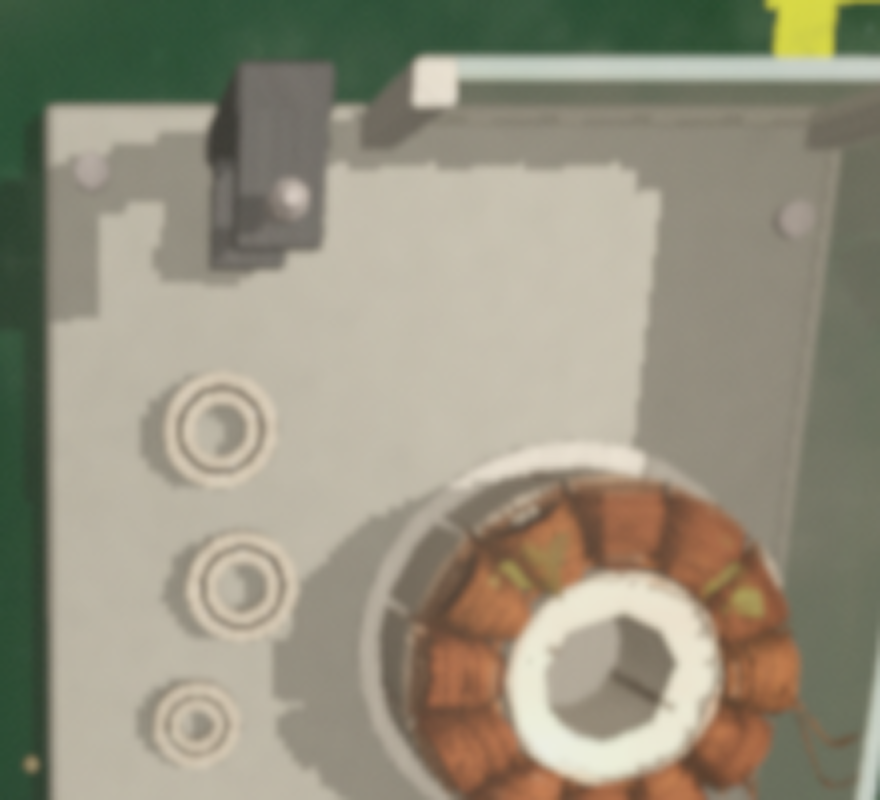

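servo_tool(
  plan=[
    {"gripper": 0.15,"dp": [20,12,38],"spin": 0},
    {"gripper": 0.15,"dp": [40,27,75],"spin": 0},
    {"gripper": 0.15,"dp": [53,36.5,110],"spin": 0},
    {"gripper": 0.15,"dp": [53,36.5,150],"spin": 0},
    {"gripper": 0.15,"dp": [53,36.5,180],"spin": 0},
    {"gripper": 0.15,"dp": [53,36.5,200],"spin": 0},
    {"gripper": 0.15,"dp": [53,36.5,215],"spin": 0},
    {"gripper": 0.15,"dp": [53,36.5,224],"spin": 0},
  ],
)

```text
time_s: 2.15
tcp_pos: [0.4603, 0.0232, 0.1937]
tcp_rot: [[0.071, 0.997, -0.003], [0.997, -0.071, -0.001], [-0.001, -0.003, -1.0]]
force: [-0.2, -0.7, -0.1]
gripper_width: 0.59
```

servo_tool(
  plan=[
    {"gripper": -1,"dp": [0,0,0],"spin": 0},
    {"gripper": -1,"dp": [0,0,0],"spin": 0},
    {"gripper": -1,"dp": [0,0,0],"spin": 0},
    {"gripper": -1,"dp": [0,0,0],"spin": 0},
    {"gripper": -1,"dp": [0,0,0],"spin": 0},
    {"gripper": -1,"dp": [0,0,0],"spin": 0},
    {"gripper": -1,"dp": [0,0,-15],"spin": 0},
    {"gripper": -1,"dp": [0,0,-40],"spin": 0},
  ],
  squeeze=15,
)

```text
time_s: 2.82
tcp_pos: [0.4602, 0.0231, 0.2347]
tcp_rot: [[0.071, 0.997, -0.004], [0.997, -0.071, -0.001], [-0.002, -0.003, -1.0]]
force: [0.3, 0.0, 0.1]
gripper_width: 0.358
```

```bash
python3 - <<'E'
from h import *
st(); go(.518,.435,.35,-4.4); go(.518,.435,.21,-4.4)
c=dict(np.load('w1.npz')); H=ray(c,372.9,69.2,.102); L=ray(c,361,302,.083); print(H,L,np.linalg.norm((H-L)[:2]))
E
```

```text
t 2.82 tcp [0.4602 0.0231 0.2347] R [[0.071, 0.997, -0.004], [0.997, -0.071, -0.001], [-0.002, -0.003, -1.0]] F [0.3 0.  0.1] w 0.358
from [0.4602 0.0231 0.2347] yaw -4.07 dp [ 414.8   28.1 -116. ] spin 0.006 dist 432
from [0.4602 0.0231 0.2347] yaw -4.07 dp [415.   28.6  24. ] spin 0.006 dist 417
[0.47223719 0.06971079 0.102     ] [ 0.45346129 -0.16326021  0.083     ] 0.2337263825258699
```

servo_tool(
  plan=[
    {"gripper": -1,"dp": [0,0,-40],"spin": 0},
    {"gripper": -1,"dp": [10,0,-80],"spin": 0},
    {"gripper": -1,"dp": [40,2,-105],"spin": 0},
    {"gripper": -1,"dp": [80,5,-110],"spin": 0},
    {"gripper": -1,"dp": [120,8,-110],"spin": 0},
    {"gripper": -1,"dp": [160,11,-110],"spin": 0},
    {"gripper": -1,"dp": [200,14,-110],"spin": 0},
    {"gripper": -1,"dp": [240,16,-110],"spin": 0},
  ],
)

```text
time_s: 3.48
tcp_pos: [0.494, 0.2634, 0.3461]
tcp_rot: [[0.071, 0.997, 0.0], [0.997, -0.071, 0.001], [0.001, 0.0, -1.0]]
force: [0.6, -1.1, 0.2]
gripper_width: 0.356
```

servo_tool(
  plan=[
    {"gripper": -1,"dp": [40,3,0],"spin": 0},
    {"gripper": -1,"dp": [80,6,0],"spin": 0},
    {"gripper": -1,"dp": [120,9,0],"spin": 0},
    {"gripper": -1,"dp": [155,11,10],"spin": 0},
    {"gripper": -1,"dp": [175,12,40],"spin": 0},
    {"gripper": -1,"dp": [175,12,80],"spin": 0},
    {"gripper": -1,"dp": [175,12,115],"spin": 0},
    {"gripper": -1,"dp": [175,12,130],"spin": 0},
  ],
)

```text
time_s: 4.15
tcp_pos: [0.5168, 0.4346, 0.2102]
tcp_rot: [[0.07, 0.998, -0.005], [0.998, -0.07, -0.005], [-0.005, -0.005, -1.0]]
force: [-1.3, -1.2, -0.9]
gripper_width: 0.347
```

```bash
python3 - <<'E'
from h import *
st(); go(.518,.435,.205,-4.4)
E
```

```text
t 4.15 tcp [0.5168 0.4346 0.2102] R [[0.07, 0.998, -0.005], [0.998, -0.07, -0.005], [-0.005, -0.005, -1.0]] F [-1.3 -1.2 -0.9] w 0.347
from [0.5168 0.4346 0.2102] yaw -4.02 dp [0.5 1.2 5.2] spin 0.007 dist 5
```

servo_tool(
  plan=[
    {"gripper": -1,"dp": [0,0,8],"spin": 0},
    {"gripper": -1,"dp": [0,0,14],"spin": 0},
    {"gripper": 0.1,"dp": [0,0,14],"spin": 0},
    {"gripper": 0.1,"dp": [0,0,14],"spin": 0},
    {"gripper": 0.1,"dp": [0,0,14],"spin": 0},
    {"gripper": 0.1,"dp": [0,0,-20],"spin": 0},
    {"gripper": 0.1,"dp": [0,0,-60],"spin": 0},
    {"gripper": 0,"dp": [0,0,-100],"spin": 0},
  ],
)

```text
time_s: 4.82
tcp_pos: [0.5184, 0.4349, 0.3181]
tcp_rot: [[0.071, 0.997, 0.0], [0.997, -0.071, 0.0], [0.0, 0.0, -1.0]]
force: [0.1, 1.3, 0.7]
gripper_width: 0.524
```

servo_tool(
  plan=[
    {"gripper": -0.03,"dp": [-30,-1,-20],"spin": 0},
    {"gripper": -0.03,"dp": [-70,-3,-25],"spin": 0},
    {"gripper": -0.03,"dp": [-110,-5,-30],"spin": 0},
    {"gripper": -0.03,"dp": [-150,-7,-30],"spin": 0},
    {"gripper": -0.03,"dp": [-190,-9,-30],"spin": 0},
    {"gripper": -0.03,"dp": [-230,-10,-30],"spin": 0},
    {"gripper": -0.03,"dp": [-270,-12,-30],"spin": 0},
    {"gripper": -0.03,"dp": [-310,-13,-30],"spin": 0},
  ],
)

```text
time_s: 5.48
tcp_pos: [0.4831, 0.1248, 0.3471]
tcp_rot: [[0.071, 0.997, 0.002], [0.997, -0.071, 0.002], [0.002, 0.002, -1.0]]
force: [0.1, -0.2, 0.6]
gripper_width: 0.484
```

servo_tool(
  plan=[
    {"gripper": -0.03,"dp": [-40,-2,0],"spin": 0},
    {"gripper": -0.03,"dp": [-75,-3,0],"spin": 0},
    {"gripper": -0.03,"dp": [-75,-3,0],"spin": 0},
    {"gripper": -0.03,"dp": [-75,-3,0],"spin": 0},
  ],
)

```text
time_s: 5.82
tcp_pos: [0.4753, 0.0501, 0.3472]
tcp_rot: [[0.075, 0.997, 0.002], [0.997, -0.075, 0.002], [0.002, 0.002, -1.0]]
force: [1.3, 0.7, 0.8]
gripper_width: 0.484
```

```bash
python3 - <<'E'
from h import *
st()
c=cam('wrist'); save(c,'w2.png',(200,0,500,260),2); np.savez('w2.npz',**c)
go(.4655,-.0285,.1945,-4.4)
E
```

```text
t 5.82 tcp [0.4753 0.0501 0.3472] R [[0.075, 0.997, 0.002], [0.997, -0.075, 0.002], [0.002, 0.002, -1.0]] F [1.3 0.7 0.8] w 0.484
from [0.4754 0.0519 0.3469] yaw -4.15 dp [-81.2  -4.4 152.3] spin 0.004 dist 173
```

View pics/w2.png

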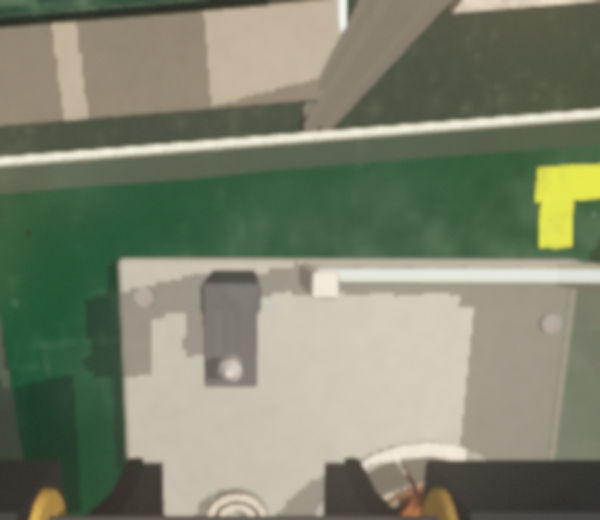

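```bash
python3 - <<'E'
from h import *
c=dict(np.load('w2.npz')); print(ray(c,318.8,253,.019), 'H',ray(c,315.9,184.2,.102), np.round(c['T'],3).tolist())
E
```

```text
[ 0.46783501 -0.01705565  0.019     ] H [0.47313322 0.07142999 0.102     ] [[0.997, -0.073, -0.017, 0.48], [-0.075, -0.965, -0.253, 0.119], [0.002, 0.253, -0.967, 0.327], [0.0, 0.0, 0.0, 1.0]]
```

servo_tool(
  plan=[
    {"gripper": -0.03,"dp": [-40,-2,10],"spin": 0},
    {"gripper": -0.03,"dp": [-75,-4,30],"spin": 0},
    {"gripper": -0.03,"dp": [-81,-4.5,60],"spin": 0},
    {"gripper": -0.03,"dp": [-81,-4.5,90],"spin": 0},
    {"gripper": -0.03,"dp": [-81,-4.5,115],"spin": 0},
    {"gripper": -0.03,"dp": [-81,-4.5,130],"spin": 0},
    {"gripper": -0.03,"dp": [-81,-4.5,130],"spin": 0},
    {"gripper": -0.03,"dp": [-81,-4.5,130],"spin": 0},
  ],
)

```text
time_s: 6.53
tcp_pos: [0.4653, -0.0272, 0.2158]
tcp_rot: [[0.069, 0.998, -0.001], [0.998, -0.069, -0.0], [-0.0, -0.001, -1.0]]
force: [0.6, 0.8, 0.3]
gripper_width: 0.486
```

```bash
python3 - <<'E'
from h import *
st(); go(.4655,-.0285,.1945,-4.4)
E
```

```text
t 6.53 tcp [ 0.4653 -0.0272  0.2158] R [[0.069, 0.998, -0.001], [0.998, -0.069, -0.0], [-0.0, -0.001, -1.0]] F [0.6 0.8 0.3] w 0.486
from [ 0.4653 -0.0272  0.2158] yaw -3.98 dp [-1.3  0.3 21.3] spin 0.007 dist 21
```

servo_tool(
  plan=[
    {"gripper": -0.03,"dp": [-1,0.5,12],"spin": 0},
    {"gripper": -0.03,"dp": [-1,0.5,21.5],"spin": 0},
    {"gripper": -1,"dp": [-1,0.5,21.5],"spin": 0},
    {"gripper": -1,"dp": [-1,0.5,21.5],"spin": 0},
    {"gripper": -1,"dp": [-1,0.5,21.5],"spin": 0},
    {"gripper": -1,"dp": [-1,0.5,21.5],"spin": 0},
    {"gripper": -1,"dp": [-1,0.5,21.5],"spin": 0},
    {"gripper": -1,"dp": [-1,0.5,-10],"spin": 0},
  ],
)

```text
time_s: 7.2
tcp_pos: [0.4636, -0.0289, 0.2225]
tcp_rot: [[0.07, 0.998, -0.007], [0.998, -0.07, -0.002], [-0.002, -0.007, -1.0]]
force: [-0.1, 0.3, -0.6]
gripper_width: 0.353
```

servo_tool(
  plan=[
    {"gripper": -1,"dp": [0,0,-40],"spin": 0},
    {"gripper": -1,"dp": [0,0,-80],"spin": 0},
    {"gripper": -1,"dp": [20,1,-115],"spin": 0},
    {"gripper": -1,"dp": [60,4,-125],"spin": 0},
    {"gripper": -1,"dp": [100,6,-125],"spin": 0},
    {"gripper": -1,"dp": [140,8,-125],"spin": 0},
    {"gripper": -1,"dp": [180,10,-125],"spin": 0},
    {"gripper": -1,"dp": [220,12,-125],"spin": 0},
  ],
)

```text
time_s: 7.87
tcp_pos: [0.4928, 0.1912, 0.3512]
tcp_rot: [[0.071, 0.997, 0.001], [0.997, -0.071, 0.001], [0.001, 0.0, -1.0]]
force: [1.1, -0.2, 0.7]
gripper_width: 0.355
```

```bash
python3 - <<'E'
from h import *
st(); go(.518,.39,.205,-4.4)
E
```

```text
t 7.87 tcp [0.4928 0.1912 0.3512] R [[0.071, 0.997, 0.001], [0.997, -0.071, 0.001], [0.001, 0.0, -1.0]] F [ 1.1 -0.2  0.7] w 0.355
from [0.4928 0.1912 0.3512] yaw -4.08 dp [199.9  10.9 146.4] spin 0.006 dist 248
```

servo_tool(
  plan=[
    {"gripper": -1,"dp": [40,2,0],"spin": 0},
    {"gripper": -1,"dp": [80,4,0],"spin": 0},
    {"gripper": -1,"dp": [120,7,0],"spin": 0},
    {"gripper": -1,"dp": [160,9,0],"spin": 0},
    {"gripper": -1,"dp": [195,11,10],"spin": 0},
    {"gripper": -1,"dp": [200,11,50],"spin": 0},
    {"gripper": -1,"dp": [200,11,90],"spin": 0},
    {"gripper": -1,"dp": [200,11,125],"spin": 0},
  ],
)

```text
time_s: 8.53
tcp_pos: [0.5175, 0.3888, 0.2236]
tcp_rot: [[0.069, 0.998, -0.0], [0.998, -0.069, -0.0], [-0.0, -0.0, -1.0]]
force: [1.0, -1.0, -1.2]
gripper_width: 0.357
```

servo_tool(
  plan=[
    {"gripper": -1,"dp": [0,0,15],"spin": 0},
    {"gripper": -1,"dp": [0,0,27],"spin": 0},
    {"gripper": 0.1,"dp": [0,0,27],"spin": 0},
    {"gripper": 0.1,"dp": [0,0,27],"spin": 0},
    {"gripper": 0.1,"dp": [0,0,27],"spin": 0},
    {"gripper": 0.1,"dp": [0,0,0],"spin": 0},
    {"gripper": 0.1,"dp": [0,0,-40],"spin": 0},
    {"gripper": 0,"dp": [0,0,-80],"spin": 0},
  ],
)

```text
time_s: 9.2
tcp_pos: [0.5181, 0.3878, 0.3083]
tcp_rot: [[0.071, 0.997, 0.0], [0.997, -0.071, 0.0], [0.0, 0.0, -1.0]]
force: [0.6, 0.6, 0.6]
gripper_width: 0.523
```

servo_tool(
  plan=[
    {"gripper": 0,"dp": [0,-1,-40],"spin": 0},
    {"gripper": 0,"dp": [-40,-4,-40],"spin": 0},
    {"gripper": 0,"dp": [-80,-7,-40],"spin": 0},
    {"gripper": 0,"dp": [-120,-10,-40],"spin": 0},
    {"gripper": 0,"dp": [-160,-13,-40],"spin": 0},
    {"gripper": 0,"dp": [-200,-16,-40],"spin": 0},
    {"gripper": 0,"dp": [-240,-19,-40],"spin": 0},
    {"gripper": 0,"dp": [-280,-22,-40],"spin": 0},
  ],
)

```text
time_s: 9.87
tcp_pos: [0.476, 0.1082, 0.3476]
tcp_rot: [[0.071, 0.997, 0.003], [0.997, -0.071, 0.003], [0.003, 0.003, -1.0]]
force: [0.9, -0.4, 0.5]
gripper_width: 0.5
```

servo_tool(
  plan=[
    {"gripper": 0,"dp": [-40,-3,0],"spin": 0},
    {"gripper": 0,"dp": [-80,-6,0],"spin": 0},
    {"gripper": 0,"dp": [-110,-8,0],"spin": 0},
    {"gripper": 0,"dp": [-110,-8,0],"spin": 0},
    {"gripper": 0,"dp": [-110,-8,0],"spin": 0},
  ],
)

```text
time_s: 10.28
tcp_pos: [0.4606, -0.0007, 0.3475]
tcp_rot: [[0.075, 0.997, 0.003], [0.997, -0.075, 0.002], [0.003, 0.003, -1.0]]
force: [0.2, 0.0, -0.2]
gripper_width: 0.502
```

```bash
python3 - <<'E'
from h import *
st()
c=cam('wrist'); np.savez('w3.npz',**c); t=cam('top'); np.savez('top1.npz',**t)
A=np.vstack([cv2.resize(c['image'][0:260,200:500],(750,650)),cv2.resize(t['image'][180:260,130:380],(750,240))])[:,:,::-1]
cv2.imwrite('pics/m3.png',cv2.resize(A,None,fx=.67,fy=.67))
go(.450,-.067,.1945,-4.4)
E
```

```text
t 10.28 tcp [ 0.4606 -0.0007  0.3475] R [[0.075, 0.997, 0.003], [0.997, -0.075, 0.002], [0.003, 0.003, -1.0]] F [ 0.2  0.  -0.2] w 0.502
from [0.4609 0.0018 0.3468] yaw -4.04 dp [-69.6  -6.3 152.2] spin 0.006 dist 167
```

View pics/m3.png

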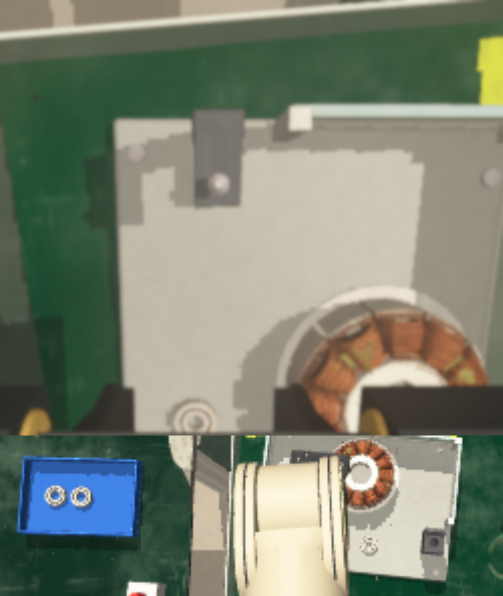

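```bash
python3 - <<'E'
from h import *
c=dict(np.load('w3.npz')); b=ray(c,316.2,251,.019);print(b, 'H',ray(c,330.5,109,.102))
t=dict(np.load('top1.npz')); print(ray(t,130+369/2.01-.3,180+(546-435)/2.01-.3,.017)) 
go(b[0],b[1],.1945,-4.4); go(.45,-.067,.1945,-4.4)
E
```

```text
[ 0.45095402 -0.06550027  0.019     ] H [0.47221262 0.0704023  0.102     ]
[ 0.44833994 -0.06649668  0.017     ]
from [0.4609 0.0018 0.3468] yaw -4.04 dp [-68.1  -5.4 152.2] spin 0.006 dist 167
from [0.4609 0.0018 0.3468] yaw -4.04 dp [-69.6  -6.3 152.2] spin 0.006 dist 167
```

servo_tool(
  plan=[
    {"gripper": -0.1,"dp": [-40,-3,10],"spin": 0},
    {"gripper": -0.1,"dp": [-69,-6,30],"spin": 0},
    {"gripper": -0.1,"dp": [-69,-6,70],"spin": 0},
    {"gripper": -0.1,"dp": [-69,-6,105],"spin": 0},
    {"gripper": -0.1,"dp": [-69,-6,130],"spin": 0},
    {"gripper": -0.1,"dp": [-69,-6,145],"spin": 0},
    {"gripper": -0.1,"dp": [-69,-6,152],"spin": 0},
    {"gripper": -0.1,"dp": [-69,-6,152.5],"spin": 0},
  ],
)

```text
time_s: 11.05
tcp_pos: [0.45, -0.0663, 0.1931]
tcp_rot: [[0.069, 0.998, -0.002], [0.998, -0.069, 0.0], [0.0, -0.002, -1.0]]
force: [0.4, -0.6, 1.1]
gripper_width: 0.449
```

servo_tool(
  plan=[
    {"gripper": -1,"dp": [0,0,0],"spin": 0},
    {"gripper": -1,"dp": [0,0,0],"spin": 0},
    {"gripper": -1,"dp": [0,0,0],"spin": 0},
    {"gripper": -1,"dp": [0,0,0],"spin": 0},
    {"gripper": -1,"dp": [0,0,0],"spin": 0},
    {"gripper": -1,"dp": [0,0,0],"spin": 0},
    {"gripper": -1,"dp": [0,0,-30],"spin": 0},
    {"gripper": -1,"dp": [0,0,-70],"spin": 0},
  ],
)

```text
time_s: 11.72
tcp_pos: [0.4482, -0.0672, 0.2617]
tcp_rot: [[0.071, 0.997, -0.006], [0.997, -0.071, -0.002], [-0.003, -0.006, -1.0]]
force: [1.3, 1.3, 0.3]
gripper_width: 0.286
```

servo_tool(
  plan=[
    {"gripper": -1,"dp": [0,0,-40],"spin": 0},
    {"gripper": -1,"dp": [20,2,-75],"spin": 0},
    {"gripper": -1,"dp": [60,6,-80],"spin": 0},
    {"gripper": -1,"dp": [100,9,-80],"spin": 0},
    {"gripper": -1,"dp": [140,13,-80],"spin": 0},
    {"gripper": -1,"dp": [180,16,-80],"spin": 0},
    {"gripper": -1,"dp": [220,20,-80],"spin": 0},
    {"gripper": -1,"dp": [260,23,-80],"spin": 0},
  ],
)

```text
time_s: 12.38
tcp_pos: [0.491, 0.1923, 0.3431]
tcp_rot: [[0.071, 0.997, -0.0], [0.997, -0.071, 0.0], [0.0, -0.0, -1.0]]
force: [1.6, 0.3, -0.2]
gripper_width: 0.288
```

```bash
python3 - <<'E'
from h import *
st(); go(.518,.345,.199,-4.4)
E
```

```text
t 12.38 tcp [0.491  0.1923 0.3431] R [[0.071, 0.997, -0.0], [0.997, -0.071, 0.0], [0.0, -0.0, -1.0]] F [ 1.6  0.3 -0.2] w 0.288
from [0.491  0.1923 0.3431] yaw -4.08 dp [154.3  16.1 144.1] spin 0.006 dist 212
```

servo_tool(
  plan=[
    {"gripper": -1,"dp": [40,4,0],"spin": 0},
    {"gripper": -1,"dp": [80,8,0],"spin": 0},
    {"gripper": -1,"dp": [120,12,0],"spin": 0},
    {"gripper": -1,"dp": [154,16,10],"spin": 0},
    {"gripper": -1,"dp": [154,16,50],"spin": 0},
    {"gripper": -1,"dp": [154,16,90],"spin": 0},
    {"gripper": -1,"dp": [154,16,125],"spin": 0},
    {"gripper": -1,"dp": [154,16,145],"spin": 0},
  ],
)

```text
time_s: 13.05
tcp_pos: [0.5165, 0.3421, 0.1936]
tcp_rot: [[0.071, 0.997, -0.004], [0.997, -0.071, -0.004], [-0.004, -0.004, -1.0]]
force: [-0.1, 0.8, -0.6]
gripper_width: 0.289
```

servo_tool(
  plan=[
    {"gripper": -1,"dp": [0,0,0],"spin": 0},
    {"gripper": 0.1,"dp": [0,0,0],"spin": 0},
    {"gripper": 0.1,"dp": [0,0,0],"spin": 0},
    {"gripper": 0.1,"dp": [0,0,0],"spin": 0},
    {"gripper": 0.1,"dp": [0,0,-30],"spin": 0},
    {"gripper": 0.1,"dp": [0,0,-70],"spin": 0},
    {"gripper": 0.1,"dp": [0,0,-110],"spin": 0},
    {"gripper": 0.1,"dp": [0,0,-150],"spin": 0},
  ],
)

```text
time_s: 13.72
tcp_pos: [0.518, 0.3426, 0.3521]
tcp_rot: [[0.071, 0.997, 0.002], [0.997, -0.071, 0.002], [0.002, 0.002, -1.0]]
force: [1.2, 0.7, 0.4]
gripper_width: 0.543
```

servo_tool(
  plan=[
    {"gripper": 0.1,"dp": [-30,-1,-40],"spin": 0},
    {"gripper": 0.1,"dp": [-65,-2,-60],"spin": 0},
    {"gripper": 0.1,"dp": [-105,-3,-65],"spin": 0},
    {"gripper": 0.1,"dp": [-145,-4,-70],"spin": 0},
    {"gripper": 0.1,"dp": [-185,-5,-70],"spin": 0},
    {"gripper": 0.1,"dp": [-225,-6,-70],"spin": 0},
    {"gripper": 0.1,"dp": [-265,-7,-70],"spin": 0},
    {"gripper": 0.1,"dp": [-305,-8,-70],"spin": 0},
  ],
)

```text
time_s: 14.38
tcp_pos: [0.4877, 0.0367, 0.42]
tcp_rot: [[0.072, 0.997, 0.003], [0.997, -0.072, 0.002], [0.003, 0.003, -1.0]]
force: [1.2, -0.2, -0.4]
gripper_width: 0.548
```

servo_tool(
  plan=[
    {"gripper": 0,"dp": [-40,0,0],"spin": -0.12},
    {"gripper": 0,"dp": [-80,0,0],"spin": -0.24},
    {"gripper": 0,"dp": [-120,0,0],"spin": -0.36},
    {"gripper": 0,"dp": [-160,0,0],"spin": -0.48},
    {"gripper": 0,"dp": [-200,0,0],"spin": -0.6},
    {"gripper": 0,"dp": [-240,0,0],"spin": -0.72},
    {"gripper": 0,"dp": [-280,0,0],"spin": -0.84},
    {"gripper": 0,"dp": [-320,0,0],"spin": -0.96},
  ],
)

```text
time_s: 15.05
tcp_pos: [0.4686, -0.2382, 0.42]
tcp_rot: [[-0.69, 0.724, 0.003], [0.724, 0.69, 0.001], [-0.001, 0.003, -1.0]]
force: [0.9, -0.5, 0.2]
gripper_width: 0.505
```

```bash
python3 - <<'E'
from h import *
s=st(); print(np.round(s['joint_positions'],1)); go(.50,-.36,.47,94)
t=cam('top'); np.savez('top2.npz',**t)
save(t,'t2.png',(130,160,230,260),3)
E
```

```text
t 15.05 tcp [ 0.4686 -0.2382  0.42  ] R [[-0.69, 0.724, 0.003], [0.724, 0.69, 0.001], [-0.001, 0.003, -1.0]] F [ 0.9 -0.5  0.2] w 0.505
[-24.4   6.5  50.6  99.6  -5.4  76.1  71. ]
from [ 0.4686 -0.2382  0.42  ] yaw 43.65 dp [-109.9  -61.2  -50.1] spin -0.879 dist 135
```

servo_tool(
  plan=[
    {"gripper": 0,"dp": [-20,-10,-10],"spin": -0.11},
    {"gripper": 0,"dp": [-40,-20,-20],"spin": -0.22},
    {"gripper": 0,"dp": [-60,-30,-30],"spin": -0.33},
    {"gripper": 0,"dp": [-80,-40,-40],"spin": -0.44},
    {"gripper": 0,"dp": [-110,-61,-50],"spin": -0.55},
    {"gripper": 0,"dp": [-110,-61,-50],"spin": -0.66},
    {"gripper": 0,"dp": [-110,-61,-50],"spin": -0.77},
    {"gripper": 0,"dp": [-110,-61,-50],"spin": -0.88},
  ],
)

```text
time_s: 15.77
tcp_pos: [0.5, -0.359, 0.4697]
tcp_rot: [[-0.998, -0.07, 0.002], [-0.07, 0.998, -0.0], [-0.002, -0.0, -1.0]]
force: [0.1, -0.1, -0.6]
gripper_width: 0.5
```

```bash
python3 - <<'E'
from h import *
s=st(); print(np.round(s['joint_positions'],1))
c=cam('wrist'); np.savez('w4.npz',**c); t=cam('top'); np.savez('top2.npz',**t)
A=np.hstack([c['image'],np.vstack([t['image'][180:260,130:290],np.zeros((320,160,3),np.uint8)])])[:,:,::-1]
cv2.imwrite('pics/m4.png',A)
E
```

```text
t 15.77 tcp [ 0.5    -0.359   0.4697] R [[-0.998, -0.07, 0.002], [-0.07, 0.998, -0.0], [-0.002, -0.0, -1.0]] F [ 0.1 -0.1 -0.6] w 0.5
[ -2.8  19.8  45.3  81.4 -14.   84.5 136.1]
```

View pics/m4.png

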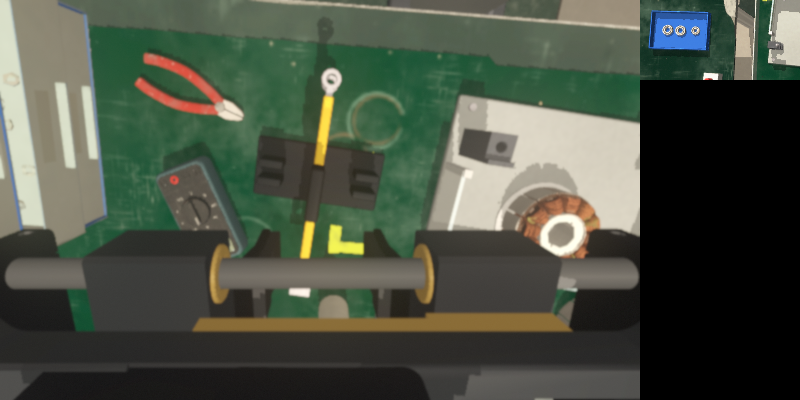

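```bash
python3 - <<'E'
from h import *
c=dict(np.load('w4.npz')); P=cloud(c)
h=cv2.cvtColor(c['image'],cv2.COLOR_RGB2HSV)
m=(h[...,0]>18)&(h[...,0]<34)&(h[...,1]>150)&(h[...,2]>120)
v,u=np.nonzero(m); k=(v<260)&(u>290)&(u<335); u,v=u[k],v[k]
Q=P[v,u]; print('yellow z',np.nanpercentile(Q[:,2],[10,50,90]))
for a,b in((331,81),(331,70),(316,185),(314,200),(318,170),(300,292)): print(a,b,np.round(P[b-1:b+2,a-1:a+2].reshape(-1,3).mean(0),4))
X=np.array([ray(c,a,b,.10) for a,b in zip(u,v)])[:,:2]
k=X[:,0]<.7
X=X[k]; vx,vy,x0,y0=cv2.fitLine(X.astype(np.float32),cv2.DIST_HUBER,0,.001,.001).ravel()
d=np.array([vx,vy])*np.sign(vx); print('dir',np.degrees(np.arctan2(d[1],d[0])),'pt',x0,y0, X.min(0),X.max(0))
K=ray(c,331,80.5,.094)[:2]; print('K',K,'line offset',np.cross(d,K-[x0,y0]))
print('handle from K',K+.115*d,'tab',K+.235*d)
# grey knuckle centroid + dark handle
g=c['image'].astype(int); 
H=[(a,b) for b in range(150,235) for a in range(295,335) if abs(P[b,a,2]-.133)<.008]
H=np.array(H); print(len(H)); 
if len(H): print(H.min(0),H.max(0), np.median(P[H[:,1],H[:,0]],0), P[H[:,1],H[:,0]].min(0),P[H[:,1],H[:,0]].max(0))
E
```

```text
yellow z [5.29998329e-05 9.95232696e-02 1.00787117e-01]
331 81 [nan nan nan]
331 70 [ 0.3891 -0.3576  0.0943]
316 185 [ 0.5001 -0.3648  0.1326]
314 200 [ 0.5153 -0.3658  0.1331]
318 170 [ 0.4853 -0.3638  0.1316]
300 292 [ 0.6449 -0.3756  0.0882]
dir -4.0306287 pt 0.47548863 -0.3622215 [ 0.41477281 -0.37794085] [ 0.59406565 -0.33914972]
K [ 0.39906194 -0.35677229] line offset 6.372641434179097e-05
handle from K [ 0.51377751 -0.36485561] tab [ 0.63348071 -0.37329038]
760
[304 167] [324 222] [ 0.51005603 -0.36594503  0.13269498] [ 0.48366018 -0.37473415  0.12521845] [ 0.53903954 -0.35746763  0.13507794]<stdin>:12: DeprecationWarning: Arrays of 2-dimensional vectors are deprecated. Use arrays of 3-dimensional vectors instead. (deprecated in NumPy 2.0)
```

```bash
python3 - <<'E'
from h import *
go(.5125,-.365,.31,86)
E
```

```text
from [ 0.5002 -0.3584  0.4696] yaw 93.89 dp [-11.5  -7.5 159.7] spin 0.138 dist 160
```

servo_tool(
  plan=[
    {"gripper": 0,"dp": [-6,-4,40],"spin": 0.07},
    {"gripper": 0,"dp": [-11.5,-7.5,75],"spin": 0.138},
    {"gripper": 0,"dp": [-11.5,-7.5,105],"spin": 0.138},
    {"gripper": 0,"dp": [-11.5,-7.5,125],"spin": 0.138},
    {"gripper": 0,"dp": [-11.5,-7.5,140],"spin": 0.138},
    {"gripper": 0,"dp": [-11.5,-7.5,140],"spin": 0.138},
    {"gripper": 0,"dp": [-11.5,-7.5,140],"spin": 0.138},
  ],
)

```text
time_s: 16.45
tcp_pos: [0.5127, -0.3644, 0.3288]
tcp_rot: [[-0.997, 0.074, -0.0], [0.074, 0.997, 0.001], [0.0, 0.001, -1.0]]
force: [0.8, -0.1, 0.5]
gripper_width: 0.501
```

```bash
python3 - <<'E'
from h import *
st();go(.5125,-.365,.283,86)
E
```

```text
t 16.45 tcp [ 0.5127 -0.3644  0.3288] R [[-0.997, 0.074, -0.0], [0.074, 0.997, 0.001], [0.0, 0.001, -1.0]] F [ 0.8 -0.1  0.5] w 0.501
from [ 0.5127 -0.3644  0.3288] yaw 85.76 dp [ 0.1 -0.7 45.8] spin -0.004 dist 46
```

Lower, close, then lift 45+ straight.

servo_tool(
  plan=[
    {"gripper": 0,"dp": [0,-0.7,20],"spin": -0.004},
    {"gripper": 0,"dp": [0,-0.7,35],"spin": -0.004},
    {"gripper": 0,"dp": [0,-0.7,44],"spin": -0.004},
    {"gripper": -0.4,"dp": [0,-0.7,46],"spin": -0.004},
    {"gripper": -1,"dp": [0,-0.7,46],"spin": -0.004},
    {"gripper": -1,"dp": [0,-0.7,46],"spin": -0.004},
    {"gripper": -1,"dp": [0,-0.7,46],"spin": -0.004},
    {"gripper": -1,"dp": [0,-0.7,46],"spin": -0.004},
  ],
  squeeze=40,
)

```text
time_s: 17.12
tcp_pos: [0.5127, -0.3655, 0.283]
tcp_rot: [[-0.998, 0.068, 0.001], [0.068, 0.998, 0.0], [-0.001, 0.0, -1.0]]
force: [0.8, 0.2, 0.3]
gripper_width: 0.208
```

servo_tool(
  plan=[
    {"gripper": -1,"dp": [0,0,0],"spin": 0},
    {"gripper": -1,"dp": [0,0,0],"spin": 0},
    {"gripper": -1,"dp": [0,0,-5],"spin": 0},
    {"gripper": -1,"dp": [0,0,-15],"spin": 0},
    {"gripper": -1,"dp": [0,0,-30],"spin": 0},
    {"gripper": -1,"dp": [0,0,-45],"spin": 0},
    {"gripper": -1,"dp": [0,0,-65],"spin": 0},
    {"gripper": -1,"dp": [0,0,-85],"spin": 0},
  ],
)

```text
time_s: 17.78
tcp_pos: [0.5123, -0.3652, 0.3681]
tcp_rot: [[-0.998, 0.068, -0.001], [0.068, 0.998, 0.001], [0.001, 0.001, -1.0]]
force: [0.3, -0.1, -3.3]
gripper_width: 0.16
```

```bash
python3 - <<'E'
from h import *
s=st();print(np.round(s['joint_positions'],1)); go(.4,-.22,.43,-4.5); go(.428,-.042,.43,-4.5)
E
```

```text
t 17.78 tcp [ 0.5123 -0.3652  0.3681] R [[-0.998, 0.068, -0.001], [0.068, 0.998, 0.001], [0.001, 0.001, -1.0]] F [ 0.3 -0.1 -3.3] w 0.16
[ -2.   25.4  44.7  87.9 -18.2  74.4 131. ]
from [ 0.5123 -0.3652  0.3681] yaw 86.11 dp [121.9 137.3 -61.6] spin 1.582 dist 194
from [ 0.5123 -0.3652  0.3681] yaw 86.11 dp [106.1 316.8 -61.5] spin 1.582 dist 340
```

servo_tool(
  plan=[
    {"gripper": -1,"dp": [0,0,-30],"spin": 0.05},
    {"gripper": -1,"dp": [5,5,-60],"spin": 0.14},
    {"gripper": -1,"dp": [15,20,-75],"spin": 0.24},
    {"gripper": -1,"dp": [25,35,-75],"spin": 0.34},
    {"gripper": -1,"dp": [35,50,-75],"spin": 0.44},
    {"gripper": -1,"dp": [45,70,-75],"spin": 0.54},
    {"gripper": -1,"dp": [55,90,-75],"spin": 0.64},
    {"gripper": -1,"dp": [60,110,-75],"spin": 0.74},
  ],
)

```text
time_s: 18.45
tcp_pos: [0.4587, -0.2513, 0.4422]
tcp_rot: [[-0.687, 0.727, -0.001], [0.727, 0.687, 0.001], [0.002, 0.0, -1.0]]
force: [0.7, 0.4, -3.1]
gripper_width: 0.157
```

```bash
python3 - <<'E'
from h import *
s=st();print(np.round(s['joint_positions'],1)); go(.428,-.042,.445,-4.5)
E
```

```text
t 18.45 tcp [ 0.4587 -0.2513  0.4422] R [[-0.687, 0.727, -0.001], [0.727, 0.687, 0.001], [0.002, 0.0, -1.0]] F [ 0.7  0.4 -3.1] w 0.157
[-26.4   5.4  54.2  98.   -4.5  78.9  71.9]
from [ 0.4587 -0.2513  0.4422] yaw 43.36 dp [173.3 121.4  -2.4] spin 0.835 dist 212
```

servo_tool(
  plan=[
    {"gripper": -1,"dp": [22,15,0],"spin": 0.1},
    {"gripper": -1,"dp": [44,30,0],"spin": 0.21},
    {"gripper": -1,"dp": [66,45,0],"spin": 0.32},
    {"gripper": -1,"dp": [88,60,-1],"spin": 0.43},
    {"gripper": -1,"dp": [110,75,-1],"spin": 0.54},
    {"gripper": -1,"dp": [132,90,-2],"spin": 0.65},
    {"gripper": -1,"dp": [154,106,-2],"spin": 0.75},
    {"gripper": -1,"dp": [173,121,-2],"spin": 0.835},
  ],
)

```text
time_s: 19.12
tcp_pos: [0.4271, -0.0421, 0.4449]
tcp_rot: [[0.078, 0.997, 0.0], [0.997, -0.078, 0.001], [0.001, 0.0, -1.0]]
force: [0.4, -0.4, -3.9]
gripper_width: 0.16
```

```bash
python3 - <<'E'
from h import *
s=st();print(np.round(s['joint_positions'],1)); go(.428,-.042,.31,-4.5)
c=cam('wrist'); np.savez('w5.npz',**c); t=cam('top'); np.savez('top5.npz',**t)
A=np.vstack([c['image'][:260],cv2.resize(t['image'][160:260,220:400],(576,320))[:,:]if 0 else np.hstack([cv2.resize(t['image'][160:260,220:400],(576,320)),np.zeros((320,64,3),np.uint8)])])[:,:,::-1]
cv2.imwrite('pics/m5.png',A)
E
```

```text
t 19.12 tcp [ 0.4271 -0.0421  0.4449] R [[0.078, 0.997, 0.0], [0.997, -0.078, 0.001], [0.001, 0.0, -1.0]] F [ 0.4 -0.4 -3.9] w 0.16
[-37.6 -11.2  33.  109.    6.1  80.4 -10.6]
from [ 0.4271 -0.0421  0.4449] yaw -4.49 dp [ -0.    0.9 134.9] spin 0.0 dist 135
```

View pics/m5.png

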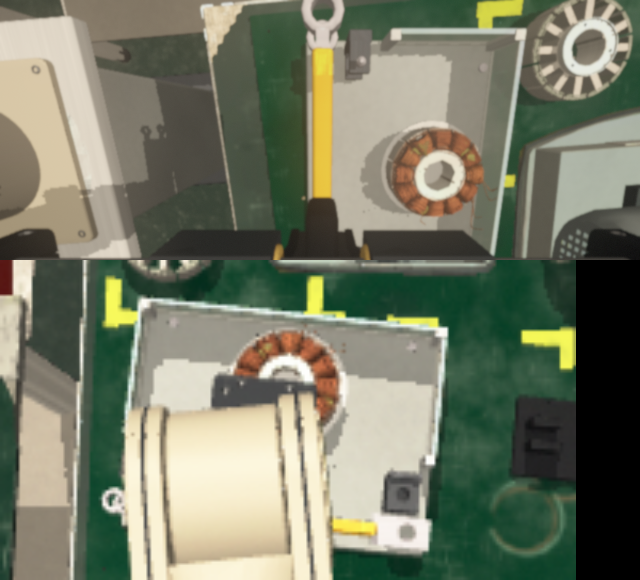

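servo_tool(
  plan=[
    {"gripper": -1,"dp": [0,0,30],"spin": 0},
    {"gripper": -1,"dp": [0,0,60],"spin": 0},
    {"gripper": -1,"dp": [0,0,90],"spin": 0},
    {"gripper": -1,"dp": [0,0,110],"spin": 0},
    {"gripper": -1,"dp": [0,0,125],"spin": 0},
    {"gripper": -1,"dp": [0,0,134],"spin": 0},
    {"gripper": -1,"dp": [0,0,134],"spin": 0},
    {"gripper": -1,"dp": [0,0,134],"spin": 0},
  ],
)

```text
time_s: 19.88
tcp_pos: [0.4281, -0.0432, 0.3108]
tcp_rot: [[0.072, 0.997, -0.0], [0.997, -0.072, 0.0], [0.0, -0.0, -1.0]]
force: [0.2, -0.3, -2.6]
gripper_width: 0.155
```

```bash
python3 - <<'E'
from h import *
s=st()
c=cam('wrist'); np.savez('w6.npz',**c); t=cam('top'); np.savez('top6.npz',**t)
A=np.vstack([np.hstack([cv2.resize(c['image'][:75,240:440],(800,300),interpolation=cv2.INTER_CUBIC)]),cv2.resize(t['image'][215:265,310:410],(600,300),interpolation=cv2.INTER_CUBIC).copy()if 0 else np.hstack([cv2.resize(t['image'][215:265,310:410],(600,300),interpolation=cv2.INTER_CUBIC),np.zeros((300,200,3),np.uint8)])])[:,:,::-1]
cv2.imwrite('pics/m6.png',A)
E
```

```text
t 19.88 tcp [ 0.4281 -0.0432  0.3108] R [[0.072, 0.997, -0.0], [0.997, -0.072, 0.0], [0.0, -0.0, -1.0]] F [ 0.2 -0.3 -2.6] w 0.155
```

View pics/m6.png

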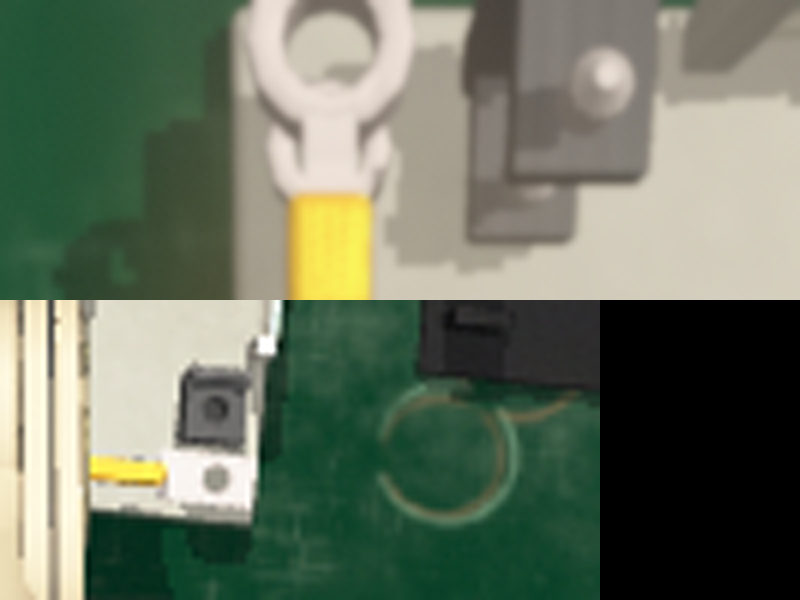

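```bash
python3 - <<'E'
from h import *
c=dict(np.load('w6.npz')); t=dict(np.load('top6.npz'))
K=ray(c,322.3,8.9,.1218); p=ray(c,391.1,18.3,.102); T=ray(t,345.8,244.1,.1158); L=ray(t,345.6,232.6,.083)
print('K',K,'pin',p,p-K); print('tab',T,'latch',L,L-T)
print('hinge->latch',np.linalg.norm((p-L)[:2]), np.degrees(np.arctan2(*(p-L)[:2])), 'K-T',np.linalg.norm((K-T)[:2]),np.degrees(np.arctan2(*(K-T)[:2])))
s=read_state(); tc=np.array(s['tcp_pos']); R=np.array(s['tcp_rot']); print('K rel tcp (tool)',R.T@(K-tc),R.T@(T-tc))
E
```

```text
K [0.4362257 0.0716195 0.1218   ] pin [0.47178824 0.0700624  0.102     ] [ 0.03556254 -0.00155711 -0.0198    ]
tab [ 0.42024435 -0.16189594  0.1158    ] latch [ 0.45481592 -0.16321825  0.083     ] [ 0.03457157 -0.0013223  -0.0328    ]
hinge->latch 0.23389723796622303 4.161217772203169 K-T 0.23406167183425192 3.915107229354712
K rel tcp (tool) [ 0.11469583 -0.00066264  0.18974229] [-1.19370897e-01  1.39515781e-04  1.95485962e-01]
```

servo_tool(
  plan=[
    {"gripper": -1,"dp": [0.5,8,0],"spin": 0.004},
    {"gripper": -1,"dp": [0.5,16,0],"spin": 0.004},
    {"gripper": -1,"dp": [1,24,0],"spin": 0.004},
    {"gripper": -1,"dp": [1,31,0],"spin": 0.004},
    {"gripper": -1,"dp": [1,35,0],"spin": 0.004},
    {"gripper": -1,"dp": [1,35,0],"spin": 0.004},
    {"gripper": -1,"dp": [1,35,0],"spin": 0.004},
    {"gripper": -1,"dp": [1,35,0],"spin": 0.004},
  ],
)

```text
time_s: 20.65
tcp_pos: [0.4627, -0.0444, 0.3101]
tcp_rot: [[0.076, 0.997, -0.001], [0.997, -0.076, 0.0], [0.0, -0.001, -1.0]]
force: [0.2, -0.8, -3.5]
gripper_width: 0.158
```

```bash
python3 - <<'E'
from h import *
s=st(); go(.4635,-.0447,.311,-4.2)
c=cam('wrist'); np.savez('w7.npz',**c); t=cam('top'); np.savez('top7.npz',**t)
A=np.vstack([np.hstack([cv2.resize(c['image'][:75,240:440],(800,300),interpolation=cv2.INTER_CUBIC)]),np.hstack([cv2.resize(t['image'][215:265,310:410],(600,300),interpolation=cv2.INTER_CUBIC),np.zeros((300,200,3),np.uint8)])])[:,:,::-1]
cv2.imwrite('pics/m7.png',A)
E
```

```text
t 20.65 tcp [ 0.4627 -0.0444  0.3101] R [[0.076, 0.997, -0.001], [0.997, -0.076, 0.0], [0.0, -0.001, -1.0]] F [ 0.2 -0.8 -3.5] w 0.158
from [ 0.4627 -0.0444  0.3101] yaw -4.35 dp [-0.3  0.8 -0.9] spin -0.003 dist 1
```

View pics/m7.png

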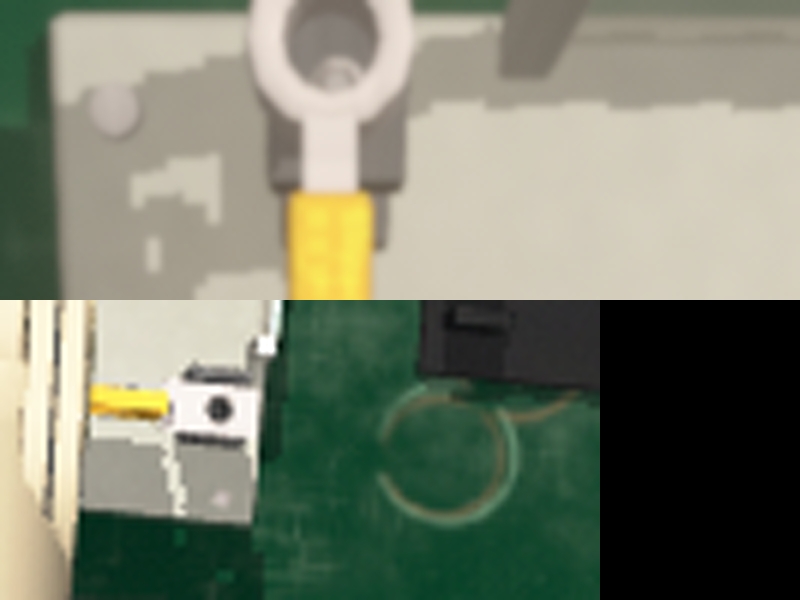

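```bash
python3 - <<'E'
from h import *
c=dict(np.load('w7.npz')); t=dict(np.load('top7.npz'))
K=ray(c,322.5,9,.1211); p=ray(c,324.4,18,.102); T=ray(t,310+219.5/6-.4,215+109/6-.4,.1151)
L=ray(dict(np.load('top6.npz')),345.6,232.6,.083)
print(K,p,p-K,T,L,L-T)
E
```

```text
[0.47126637 0.07031758 0.1211    ] [0.47235124 0.07125529 0.102     ] [ 0.00108488  0.0009377  -0.0191    ] [ 0.45291905 -0.16264834  0.1151    ] [ 0.45481592 -0.16321825  0.083     ] [ 0.00189687 -0.00056991 -0.0321    ]
```

servo_tool(
  plan=[
    {"gripper": -1,"dp": [0.4,1.3,0],"spin": 0},
    {"gripper": -1,"dp": [0.4,1.3,3],"spin": 0},
    {"gripper": -1,"dp": [0.4,1.3,6],"spin": 0},
    {"gripper": -1,"dp": [0.4,1.3,8],"spin": 0},
    {"gripper": -1,"dp": [0.4,1.3,10],"spin": 0},
    {"gripper": -1,"dp": [0.4,1.3,12],"spin": 0},
    {"gripper": -1,"dp": [0.4,1.3,12],"spin": 0},
  ],
)

```text
time_s: 21.33
tcp_pos: [0.4641, -0.044, 0.2978]
tcp_rot: [[0.076, 0.997, -0.001], [0.997, -0.076, 0.0], [0.0, -0.001, -1.0]]
force: [0.4, -1.1, -2.9]
gripper_width: 0.162
```

servo_tool(
  plan=[
    {"gripper": -1,"dp": [0,0,2],"spin": 0},
    {"gripper": -1,"dp": [0,0,4],"spin": 0},
    {"gripper": -1,"dp": [0,0,6],"spin": 0},
    {"gripper": -1,"dp": [0,0,8],"spin": 0},
    {"gripper": -1,"dp": [0,0,9.5],"spin": 0},
    {"gripper": -1,"dp": [0,0,9.5],"spin": 0},
  ],
)

```text
time_s: 21.83
tcp_pos: [0.4641, -0.044, 0.2884]
tcp_rot: [[0.076, 0.997, -0.001], [0.997, -0.076, 0.001], [0.0, -0.001, -1.0]]
force: [0.5, 0.4, -3.2]
gripper_width: 0.158
```

servo_tool(
  plan=[
    {"gripper": -1,"dp": [0,0,0.7],"spin": 0},
    {"gripper": -1,"dp": [0,0,1.4],"spin": 0},
    {"gripper": -1,"dp": [0,0,1.8],"spin": 0},
    {"gripper": -1,"dp": [0,0,1.8],"spin": 0},
  ],
)

```text
time_s: 22.17
tcp_pos: [0.4642, -0.044, 0.2869]
tcp_rot: [[0.076, 0.997, -0.0], [0.997, -0.076, 0.001], [0.001, -0.0, -1.0]]
force: [-0.1, 0.3, -3.1]
gripper_width: 0.159
```

servo_tool(
  plan=[
    {"gripper": -1,"dp": [0,0,0.5],"spin": 0},
    {"gripper": -1,"dp": [0,0,1.0],"spin": 0},
    {"gripper": -1,"dp": [0,0,1.0],"spin": 0},
  ],
)

```text
time_s: 22.42
tcp_pos: [0.4644, -0.0441, 0.2862]
tcp_rot: [[0.076, 0.997, -0.0], [0.997, -0.076, 0.001], [0.001, -0.0, -1.0]]
force: [-2.0, -1.4, 1.7]
gripper_width: 0.16
```

servo_tool(
  plan=[
    {"gripper": -0.5,"dp": [0,0,0],"spin": 0},
    {"gripper": -0.4,"dp": [0,0,0],"spin": 0},
    {"gripper": -0.3,"dp": [0,0,0],"spin": 0},
    {"gripper": -0.2,"dp": [0,0,0],"spin": 0},
    {"gripper": -0.2,"dp": [0,0,-10],"spin": 0},
    {"gripper": -0.2,"dp": [0,0,-30],"spin": 0},
    {"gripper": -0.2,"dp": [0,0,-60],"spin": 0},
    {"gripper": -0.2,"dp": [0,0,-95],"spin": 0},
  ],
)

```text
time_s: 23.08
tcp_pos: [0.4637, -0.0442, 0.3818]
tcp_rot: [[0.076, 0.997, -0.002], [0.997, -0.076, -0.0], [-0.001, -0.002, -1.0]]
force: [0.9, 1.0, -0.1]
gripper_width: 0.397
```

```bash
python3 - <<'E'
from h import *
s=st(); go(.4,.06,.42,-4.3); go(.36,.15,.42,-4.3)
c=cam('wrist'); np.savez('w8.npz',**c); t=cam('top'); np.savez('top8.npz',**t)
A=np.vstack([cv2.resize(c['image'][:200,200:500],(600,400)),np.hstack([cv2.resize(t['image'][215:265,310:410],(400,200),interpolation=cv2.INTER_CUBIC),np.zeros((200,200,3),np.uint8)])])[:,:,::-1]
cv2.imwrite('pics/m8.png',A)
P=cloud(t); h=cv2.cvtColor(t['image'],cv2.COLOR_RGB2HSV)
E
```

```text
t 23.08 tcp [ 0.4637 -0.0442  0.3818] R [[0.076, 0.997, -0.002], [0.997, -0.076, -0.0], [-0.001, -0.002, -1.0]] F [ 0.9  1.  -0.1] w 0.397
from [ 0.4637 -0.0442  0.3818] yaw -4.37 dp [ 99.1 -71.5 -38.1] spin -0.001 dist 128
from [ 0.4637 -0.0442  0.3818] yaw -4.37 dp [ 185.8 -118.3  -38. ] spin -0.001 dist 223
```

View pics/m8.png

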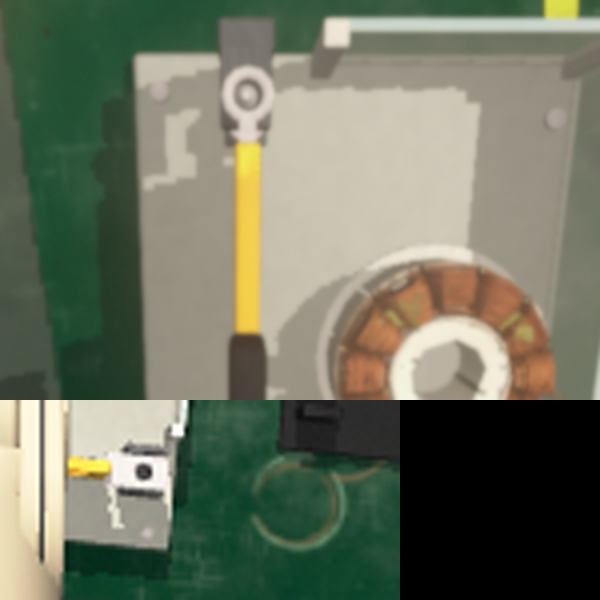

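servo_tool(
  plan=[
    {"gripper": 0,"dp": [15,-10,-25],"spin": 0},
    {"gripper": 0,"dp": [50,-28,-38],"spin": 0},
    {"gripper": 0,"dp": [85,-46,-38],"spin": 0},
    {"gripper": 0,"dp": [120,-64,-38],"spin": 0},
    {"gripper": 0,"dp": [155,-84,-38],"spin": 0},
    {"gripper": 0,"dp": [190,-104,-38],"spin": 0},
    {"gripper": 0,"dp": [225,-118,-38],"spin": 0},
    {"gripper": 0,"dp": [235,-122,-38],"spin": 0},
  ],
)

```text
time_s: 23.85
tcp_pos: [0.3579, 0.204, 0.4194]
tcp_rot: [[0.069, 0.998, -0.0], [0.998, -0.069, 0.002], [0.002, -0.0, -1.0]]
force: [0.2, -0.6, 0.2]
gripper_width: 0.505
```

```bash
cat > pin.py <<'E'
from h import *
s=st(); c=cam('wrist')
h=cv2.cvtColor(c['image'],cv2.COLOR_RGB2HSV)
m=(((h[...,0]<8)|(h[...,0]>172))&(h[...,1]>140)&(h[...,2]>90)).astype(np.uint8); m[240:]=0
n,l,S,C=cv2.connectedComponentsWithStats(m); P=cloud(c)
for i in range(1,n):
    if S[i,4]>60:
        z=P[l==i][:,2]; Q=P[(l==i)]; top=Q[np.abs(Q[:,2]-.092)<.006]
        print(S[i],C[i],'ray',np.round(ray(c,*C[i],.08),4),'z',np.nanpercentile(z,[5,50,95]), 'top mean',top.mean(0) if len(top) else None,len(top))
save(c,'pin.png',(200,0,500,260),2)
E
python3 pin.py; python3 -c "
from h import *
go(.36,.27,.36,-4.3)"
```

```text
t 23.85 tcp [0.3579 0.204  0.4194] R [[0.069, 0.998, -0.0], [0.998, -0.069, 0.002], [0.002, -0.0, -1.0]] F [ 0.2 -0.6  0.2] w 0.505
[ 574    0   44  100 1985] [600.92997481  48.39193955] ray [0.6149 0.311  0.08  ] z [-0.10055986 -0.07208826 -0.05919909] top mean None 0
[315 106  14  14 162] [321.32098765 112.32098765] ray [0.362  0.2733 0.08  ] z [0.09091108 0.09216082 0.09320976] top mean [0.362009   0.27331399 0.09215379] 162
from [0.3583 0.2037 0.4193] yaw -3.97 dp [66.2 -2.9 59.3] spin 0.006 dist 89
```

servo_tool(
  plan=[
    {"gripper": 0,"dp": [35,-0.5,20],"spin": 0},
    {"gripper": 0,"dp": [69.7,-1,40],"spin": 0},
    {"gripper": 0,"dp": [69.7,-1,75],"spin": 0},
    {"gripper": 0,"dp": [69.7,-1,105],"spin": 0},
    {"gripper": 0,"dp": [69.7,-1,125],"spin": 0},
    {"gripper": 0,"dp": [69.7,-1,125],"spin": 0},
    {"gripper": 0,"dp": [69.7,-1,125],"spin": 0},
  ],
)

```text
time_s: 24.48
tcp_pos: [0.365, 0.2684, 0.2942]
tcp_rot: [[0.077, 0.997, -0.001], [0.997, -0.077, -0.001], [-0.001, -0.001, -1.0]]
force: [0.3, 0.4, 1.0]
gripper_width: 0.501
```

```bash
python3 -c "
from h import *
go(.362,.2733,.241,-4.3)"
```

```text
from [0.365  0.2684 0.2942] yaw -4.4 dp [ 4.7 -3.3 53.2] spin -0.002 dist 53
```

servo_tool(
  plan=[
    {"gripper": 0,"dp": [4.7,-3.3,15],"spin": 0},
    {"gripper": 0,"dp": [4.7,-3.3,30],"spin": 0},
    {"gripper": 0,"dp": [4.7,-3.3,42],"spin": 0},
    {"gripper": 0,"dp": [4.7,-3.3,50],"spin": 0},
    {"gripper": 0,"dp": [4.7,-3.3,52],"spin": 0},
    {"gripper": 0,"dp": [4.7,-3.3,52],"spin": 0},
    {"gripper": 0,"dp": [4.7,-3.3,52],"spin": 0},
  ],
)

```text
time_s: 25.07
tcp_pos: [0.3622, 0.2743, 0.2433]
tcp_rot: [[0.076, 0.997, 0.001], [0.997, -0.076, 0.002], [0.002, 0.001, -1.0]]
force: [-0.4, -0.2, 0.6]
gripper_width: 0.499
```

```bash
python3 -c "
from h import *
s=st(); print(np.round(s['joint_positions'],1)); go(.362,.2733,.241,-4.3)"
```

```text
t 25.07 tcp [0.3622 0.2743 0.2433] R [[0.076, 0.997, 0.001], [0.997, -0.076, 0.002], [0.002, 0.001, -1.0]] F [-0.4 -0.2  0.6] w 0.499
[-54.    7.   11.8 119.6  -1.8  53.5 -45.6]
from [0.3622 0.2743 0.2433] yaw -4.36 dp [-1.  -0.1  2.3] spin -0.001 dist 3
```

Close and lift 70.

servo_tool(
  plan=[
    {"gripper": -0.4,"dp": [-1,0,2],"spin": 0},
    {"gripper": -1,"dp": [-1,0,2],"spin": 0},
    {"gripper": -1,"dp": [-1,0,2],"spin": 0},
    {"gripper": -1,"dp": [-1,0,2],"spin": 0},
    {"gripper": -1,"dp": [-1,0,2],"spin": 0},
    {"gripper": -1,"dp": [-1,0,2],"spin": 0},
    {"gripper": -1,"dp": [-1,0,2],"spin": 0},
    {"gripper": -1,"dp": [-1,0,2],"spin": 0},
  ],
  squeeze=30,
)

```text
time_s: 25.73
tcp_pos: [0.3617, 0.2731, 0.2403]
tcp_rot: [[0.076, 0.997, -0.0], [0.997, -0.076, 0.001], [0.001, -0.0, -1.0]]
force: [0.2, -0.8, 2.2]
gripper_width: 0.172
```

```bash
python3 -c "
from h import *
s=st(); go(.38,.1,.42,-4.3)"
```

```text
t 25.73 tcp [0.3617 0.2731 0.2403] R [[0.076, 0.997, -0.0], [0.997, -0.076, 0.001], [0.001, -0.0, -1.0]] F [ 0.2 -0.8  2.2] w 0.172
from [0.3617 0.2731 0.2403] yaw -4.34 dp [-171.1   31.3 -179.8] spin -0.001 dist 250
```

servo_tool(
  plan=[
    {"gripper": -1,"dp": [0,0,-15],"spin": 0},
    {"gripper": -1,"dp": [0,0,-35],"spin": 0},
    {"gripper": -1,"dp": [0,0,-65],"spin": 0},
    {"gripper": -1,"dp": [0,0,-100],"spin": 0},
    {"gripper": -1,"dp": [-10,2,-140],"spin": 0},
    {"gripper": -1,"dp": [-35,6,-170],"spin": 0},
    {"gripper": -1,"dp": [-65,12,-190],"spin": 0},
    {"gripper": -1,"dp": [-100,18,-195],"spin": 0},
  ],
)

```text
time_s: 26.4
tcp_pos: [0.3723, 0.1716, 0.4386]
tcp_rot: [[0.074, 0.997, 0.004], [0.997, -0.074, 0.004], [0.004, 0.003, -1.0]]
force: [0.9, -0.6, -0.4]
gripper_width: 0.176
```

servo_tool(
  plan=[
    {"gripper": -1,"dp": [-38,10,0],"spin": 0},
    {"gripper": -1,"dp": [-76,20,0],"spin": 0},
    {"gripper": -1,"dp": [-114,30,0],"spin": 0},
    {"gripper": -1,"dp": [-152,40,0],"spin": 0},
    {"gripper": -1,"dp": [-190,50,0],"spin": 0},
    {"gripper": -1,"dp": [-228,60,0],"spin": 0},
    {"gripper": -1,"dp": [-228,60,0],"spin": 0},
  ],
)

```text
time_s: 26.98
tcp_pos: [0.4147, -0.0671, 0.4353]
tcp_rot: [[0.085, 0.996, 0.001], [0.996, -0.085, 0.0], [0.0, 0.001, -1.0]]
force: [-0.1, -0.6, -0.4]
gripper_width: 0.175
```

```bash
python3 - <<'E'
from h import *
s=st(); go(.4548,-.163,.43,-4.3)
t=dict(np.load('top8.npz')); print(ray(t,310+144/4-.4,215+71/4-.4,.083))
E
```

```text
t 26.98 tcp [ 0.4147 -0.0671  0.4353] R [[0.085, 0.996, 0.001], [0.996, -0.085, 0.0], [0.0, 0.001, -1.0]] F [-0.1 -0.6 -0.4] w 0.175
from [ 0.4147 -0.0671  0.4353] yaw -4.85 dp [-92.2  48.1   5.3] spin -0.01 dist 104
[ 0.45555861 -0.16320891  0.083     ]
```

servo_tool(
  plan=[
    {"gripper": -1,"dp": [-30,16,0],"spin": -0.01},
    {"gripper": -1,"dp": [-60,32,0],"spin": -0.01},
    {"gripper": -1,"dp": [-92.5,48.5,0],"spin": -0.01},
    {"gripper": -1,"dp": [-92.5,48.5,30],"spin": -0.01},
    {"gripper": -1,"dp": [-92.5,48.5,60],"spin": -0.01},
    {"gripper": -1,"dp": [-92.5,48.5,85],"spin": -0.01},
    {"gripper": -1,"dp": [-92.5,48.5,95],"spin": -0.01},
    {"gripper": -1,"dp": [-92.5,48.5,95],"spin": -0.01},
  ],
)

```text
time_s: 27.65
tcp_pos: [0.4553, -0.1554, 0.3381]
tcp_rot: [[0.066, 0.998, -0.004], [0.998, -0.066, 0.0], [-0.0, -0.004, -1.0]]
force: [-0.3, 0.2, 0.2]
gripper_width: 0.171
```

```bash
python3 - <<'E'
from h import *
s=st(); go(.4552,-.1634,.325,-4.3)
c=cam('wrist'); t=cam('top'); sc=cam('scene')
np.savez('top9.npz',**t)
p=proj(sc,[.455,-.163,.09]); u,v=map(int,p); print(p)
A=np.vstack([cv2.resize(t['image'][195:255,300:400],(600,360),interpolation=cv2.INTER_CUBIC),cv2.resize(sc['image'][v-40:v+20,u-50:u+50],(400,240),interpolation=cv2.INTER_CUBIC) if 0 else np.hstack([cv2.resize(sc['image'][v-40:v+20,u-50:u+50],(400,240),interpolation=cv2.INTER_CUBIC),cv2.resize(c['image'][150:300,250:400],(200,200)).repeat(1,0) if 0 else cv2.resize(c['image'][100:280,220:400],(200,240))])])[:,:,::-1]
cv2.imwrite('pics/m9.png',A)
E
```

```text
t 27.65 tcp [ 0.4553 -0.1554  0.3381] R [[0.066, 0.998, -0.004], [0.998, -0.066, 0.0], [-0.0, -0.004, -1.0]] F [-0.3  0.2  0.2] w 0.171
from [ 0.4553 -0.1554  0.3381] yaw -3.77 dp [-8.   0.5 13. ] spin 0.009 dist 15
(np.float64(319.3740559314036), np.float64(226.8664879311959))
```

View pics/m9.png

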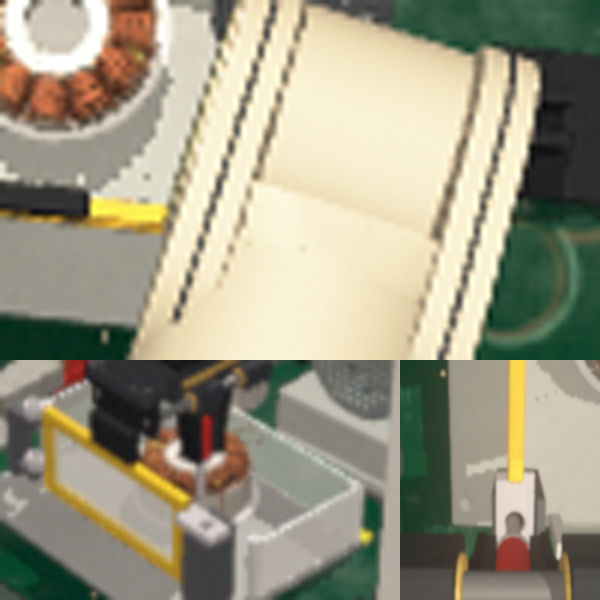

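servo_tool(
  plan=[
    {"gripper": -1,"dp": [-4,0.5,0],"spin": 0.005},
    {"gripper": -1,"dp": [-8,0.5,0],"spin": 0.009},
    {"gripper": -1,"dp": [-8,0.5,0],"spin": 0.009},
    {"gripper": -1,"dp": [-8,0.5,4],"spin": 0.009},
    {"gripper": -1,"dp": [-8,0.5,8],"spin": 0.009},
    {"gripper": -1,"dp": [-8,0.5,8],"spin": 0.009},
  ],
)

```text
time_s: 28.3
tcp_pos: [0.4557, -0.1636, 0.331]
tcp_rot: [[0.075, 0.997, -0.001], [0.997, -0.075, 0.001], [0.001, -0.001, -1.0]]
force: [-1.2, -0.4, -0.0]
gripper_width: 0.171
```

```bash
python3 - <<'E'
from h import *
s=st(); go(.4552,-.1634,.325,-4.3)
c=cam('wrist'); np.savez('w10.npz',**c)
print('proj hole',proj(c,[.4552,-.1634,.092]),'tip',proj(c,np.array(s['tcp_pos'])+np.array(s['tcp_rot'])[:,2]*.2283))
save(c,'w10.png',(270,150,370,250),6)
E
```

```text
t 28.3 tcp [ 0.4557 -0.1636  0.331 ] R [[0.075, 0.997, -0.001], [0.997, -0.075, 0.001], [0.001, -0.001, -1.0]] F [-1.2 -0.4 -0. ] w 0.171
from [ 0.4557 -0.1636  0.331 ] yaw -4.27 dp [ 0.2 -0.5  6. ] spin 0.0 dist 6
proj hole (np.float64(321.879020758613), np.float64(214.95677440531864)) tip (np.float64(322.11931592024933), np.float64(219.87156451783252))
```

View pics/w10.png

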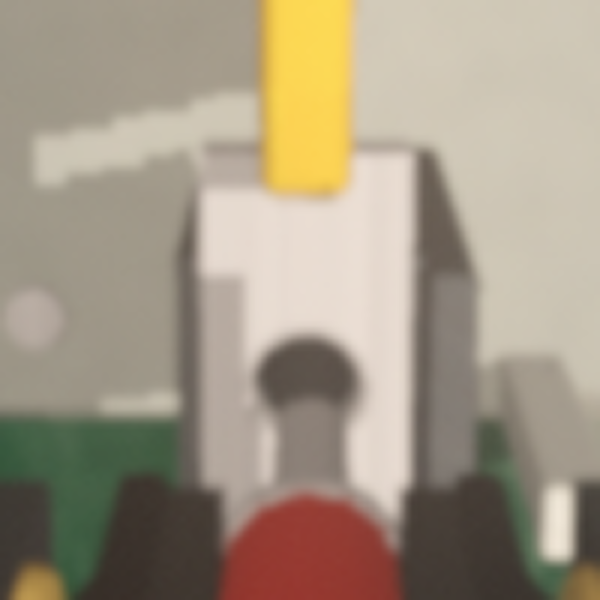

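servo_tool(
  plan=[
    {"gripper": -1,"dp": [0.5,-1,0],"spin": 0},
    {"gripper": -1,"dp": [0.5,-1,4],"spin": 0},
    {"gripper": -1,"dp": [0.5,-1,8],"spin": 0},
    {"gripper": -1,"dp": [0.5,-1,12],"spin": 0},
    {"gripper": -1,"dp": [0.5,-1,15],"spin": 0},
    {"gripper": -1,"dp": [0.5,-1,18],"spin": 0},
    {"gripper": -1,"dp": [0.5,-1,18],"spin": 0},
  ],
)

```text
time_s: 28.93
tcp_pos: [0.4548, -0.1632, 0.3132]
tcp_rot: [[0.075, 0.997, -0.001], [0.997, -0.075, 0.001], [0.0, -0.001, -1.0]]
force: [0.4, 0.1, -1.1]
gripper_width: 0.169
```

Free so far (tip about 7 mm into the tab). On down, gently.

servo_tool(
  plan=[
    {"gripper": -1,"dp": [0,0,3],"spin": 0},
    {"gripper": -1,"dp": [0,0,6],"spin": 0},
    {"gripper": -1,"dp": [0,0,9],"spin": 0},
    {"gripper": -1,"dp": [0,0,12],"spin": 0},
    {"gripper": -1,"dp": [0,0,15],"spin": 0},
    {"gripper": -1,"dp": [0,0,18],"spin": 0},
    {"gripper": -1,"dp": [0,0,20],"spin": 0},
    {"gripper": -1,"dp": [0,0,20],"spin": 0},
  ],
)

```text
time_s: 29.6
tcp_pos: [0.4548, -0.1632, 0.2934]
tcp_rot: [[0.075, 0.997, -0.001], [0.997, -0.075, 0.001], [0.001, -0.001, -1.0]]
force: [-0.2, -0.3, -0.8]
gripper_width: 0.174
```

servo_tool(
  plan=[
    {"gripper": -1,"dp": [0,0,3],"spin": 0},
    {"gripper": -1,"dp": [0,0,6],"spin": 0},
    {"gripper": -1,"dp": [0,0,9],"spin": 0},
    {"gripper": -1,"dp": [0,0,11],"spin": 0},
    {"gripper": -1,"dp": [0,0,12],"spin": 0},
    {"gripper": -1,"dp": [0,0,13],"spin": 0},
    {"gripper": -1,"dp": [0,0,13],"spin": 0},
  ],
)

```text
time_s: 30.18
tcp_pos: [0.4549, -0.1633, 0.2807]
tcp_rot: [[0.075, 0.997, -0.001], [0.997, -0.075, 0.001], [0.001, -0.001, -1.0]]
force: [0.5, 0.5, -1.4]
gripper_width: 0.178
```

servo_tool(
  plan=[
    {"gripper": -1,"dp": [0,0,0.6],"spin": 0},
    {"gripper": -1,"dp": [0,0,1.2],"spin": 0},
    {"gripper": -1,"dp": [0,0,1.5],"spin": 0},
    {"gripper": -1,"dp": [0,0,1.5],"spin": 0},
  ],
)

```text
time_s: 30.52
tcp_pos: [0.455, -0.1632, 0.2794]
tcp_rot: [[0.075, 0.997, -0.0], [0.997, -0.075, 0.001], [0.001, -0.0, -1.0]]
force: [0.4, 0.1, -0.1]
gripper_width: 0.174
```

servo_tool(
  plan=[
    {"gripper": -0.5,"dp": [0,0,0],"spin": 0},
    {"gripper": -0.3,"dp": [0,0,0],"spin": 0},
    {"gripper": -0.1,"dp": [0,0,0],"spin": 0},
    {"gripper": -0.1,"dp": [0,0,0],"spin": 0},
    {"gripper": -0.1,"dp": [0,0,-20],"spin": 0},
    {"gripper": -0.1,"dp": [0,0,-55],"spin": 0},
    {"gripper": -0.1,"dp": [0,0,-95],"spin": 0},
    {"gripper": -0.1,"dp": [0,0,-135],"spin": 0},
  ],
)

```text
time_s: 31.18
tcp_pos: [0.4544, -0.1636, 0.4158]
tcp_rot: [[0.076, 0.997, -0.001], [0.997, -0.076, 0.0], [0.0, -0.001, -1.0]]
force: [1.2, 1.1, 0.1]
gripper_width: 0.449
```

servo_tool(
  plan=[
    {"gripper": 0,"dp": [-30,0,-10],"spin": 0},
    {"gripper": 0,"dp": [-65,0,-10],"spin": 0},
    {"gripper": 0,"dp": [-100,0,-10],"spin": 0},
    {"gripper": 0,"dp": [-135,0,-10],"spin": 0},
    {"gripper": 0,"dp": [-170,0,-10],"spin": 0},
    {"gripper": 0,"dp": [-200,0,-10],"spin": 0},
    {"gripper": 0,"dp": [-200,0,-10],"spin": 0},
    {"gripper": 0,"dp": [-200,0,-10],"spin": 0},
  ],
)

```text
time_s: 31.85
tcp_pos: [0.439, -0.3646, 0.4239]
tcp_rot: [[0.079, 0.997, -0.002], [0.997, -0.079, -0.001], [-0.001, -0.002, -1.0]]
force: [0.8, 0.8, -0.2]
gripper_width: 0.497
```

```bash
python3 - <<'E'
from h import *
st(); t=cam('top'); sc=cam('scene'); c=cam('wrist')
A=np.vstack([cv2.resize(t['image'][180:260,130:370],(720,240),interpolation=cv2.INTER_CUBIC),np.hstack([cv2.resize(sc['image'][185:255,270:370],(420,294),interpolation=cv2.INTER_CUBIC),cv2.resize(c['image'][:260,200:500],(300,294))])])[:,:,::-1]
cv2.imwrite('pics/m11.png',A)
P=cloud(t); h=cv2.cvtColor(t['image'],cv2.COLOR_RGB2HSV)
m=((h[...,0]<8)|(h[...,0]>172))&(h[...,1]>120)&(h[...,2]>80); m[:,:320]=0;m[:,370:]=0;m[:215]=0;m[260:]=0
print(m.sum(),np.nanmedian(P[m],0), P[m][:,2].max() if m.any() else 0)
Hs=P[215:240,285:315].reshape(-1,3); Hs=Hs[(Hs[:,2]>.13)&(Hs[:,2]<.15)]; print('handle',len(Hs),np.median(Hs,0) if len(Hs) else None)
E
```

```text
t 31.85 tcp [ 0.439  -0.3646  0.4239] R [[0.079, 0.997, -0.002], [0.997, -0.079, -0.001], [-0.001, -0.002, -1.0]] F [ 0.8  0.8 -0.2] w 0.497
23 [ 0.45437739 -0.16100741  0.13034045] nan
handle 96 [ 0.46351657 -0.04214693  0.13582843]
```

View pics/m11.png

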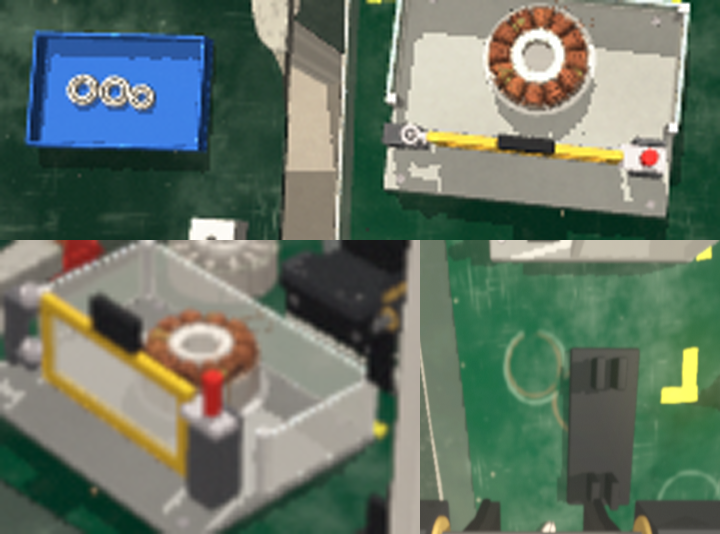

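```bash
python3 - <<'E'
from h import *
t=cam('top'); P=cloud(t)
for u,v in((82,90),(115,91),(142,97)):
    x=130+u/3-.3; y=180+v/3-.3; q=ray(t,x,y,.012); w=P[int(y)-5:int(y)+6,int(x)-5:int(x)+6].reshape(-1,3); print(np.round(q-[.518,.394,0],4),'zmax',np.nanmax(w[:,2]))
a=np.load('top1.npz')['image'].astype(int)
close_job()
E
```

```text
[-0.0003  0.0375  0.012 ] zmax 0.019425232366175438
[-0.0006  0.0026  0.012 ] zmax 0.01977083377411648
[-0.0064 -0.0264  0.012 ] zmax 0.016628624356945343
the job is handed in; nothing more can be done
```

The job is done and handed in at about 32 s of the 210 s; no verdict comes back.

**What I did:** I moved the three bearings that were present (two of 32 mm, one of 26 mm) from the sill to the tray. I then hung the leaf on both pintles with its tab over the latch post and put the lock pin down through the tab into the post.

**Last checks:**
- **Bearings:** all three lie inside the tray, within 38 mm of its centre in y. Their highest points read at or below 20 mm. The small one had shifted and seemed to touch its neighbour, but it read low enough to be lying flat.
- **Leaf:** it met contact force when it seated. The handle top read 136 mm against the 137 mm expected for a hung leaf. The upper pintle shows centred in its knuckle; I did not look at the lower one separately.
- **Pin:** the head top read about 130 mm, against the 132 mm expected for a fully home pin, so it is down on the tab. I pushed until the force changed only slightly, not against a firm stop. The head centre read 2 mm in y from the planned hole, against a 6 mm limit.
- **Arm:** clear of everything, about 0.2 m from the stand.

Forces stayed within a few newtons at every reading. I did not measure whether the multimeter, bottle and core stayed put, but I never came near them and felt no contact.

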